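Brand the key fobs

TASK

Brand the wooden key fobs on the bench (two or three): lay every one flat in a nest of the branding press's bed, slide the bed fully home, and with the heat still on push the palm plunger down to its stop and hold it there for a second. Then draw the bed out, lay the branded fobs flat in the display board, one to a compartment, and turn the heat dial fully off (anticlockwise). Leave the carver's other tools and the owl where they are.

Things in the scene. Friction and masses are not known exactly. Their poses are not given: they have to be found in the camera images.
- fob1: key-fob blank of pale wood, one of two or three alike (one name may be absent), 60 x 26 x 14 mm, lying flat; both faces alike, 12 to 21 g. Origin at mid length, width and thickness (7 mm above its underside); x along it, z up. Blade 46 x 26 mm from x = -15 to +31 mm; round eye end, 16 mm wide with a brass eyelet, reaches x = -29 mm. Starts with the eye roughly towards the robot (yaw -0.9 to 0.9)
- fob2: key-fob blank of pale wood, one of two or three alike (one name may be absent), 60 x 26 x 14 mm, lying flat; both faces alike, 12 to 21 g. Origin at mid length, width and thickness (7 mm above its underside); x along it, z up. Blade 46 x 26 mm from x = -15 to +31 mm; round eye end, 16 mm wide with a brass eyelet, reaches x = -29 mm. Starts with the eye roughly towards the robot (yaw -0.9 to 0.9)
- fob3: key-fob blank of pale wood, one of two or three alike (one name may be absent), 60 x 26 x 14 mm, lying flat; both faces alike, 12 to 21 g. Origin at mid length, width and thickness (7 mm above its underside); x along it, z up. Blade 46 x 26 mm from x = -15 to +31 mm; round eye end, 16 mm wide with a brass eyelet, reaches x = -29 mm. Starts with the eye roughly towards the robot (yaw -0.9 to 0.9)
- nest1 (a point): nest 1 of 3 in the press's sliding bed (1 leftmost, 57 mm apart): point on its flat floor under a seated fob's origin; moves with the bed. z up, x away from the robot along the slide. 4 mm deep, shaped to the fob with 2 mm clearance all round: 30 mm wide, narrowing to 20 mm for the eye, which points to -x (no other way fits). A seated fob stands 10 mm proud; rim between nests 27 mm wide
- nest2 (a point): nest 2 of 3 in the press's sliding bed (1 leftmost, 57 mm apart): point on its flat floor under a seated fob's origin; moves with the bed. z up, x away from the robot along the slide. 4 mm deep, shaped to the fob with 2 mm clearance all round: 30 mm wide, narrowing to 20 mm for the eye, which points to -x (no other way fits). A seated fob stands 10 mm proud; rim between nests 27 mm wide
- nest3 (a point): nest 3 of 3 in the press's sliding bed (1 leftmost, 57 mm apart): point on its flat floor under a seated fob's origin; moves with the bed. z up, x away from the robot along the slide. 4 mm deep, shaped to the fob with 2 mm clearance all round: 30 mm wide, narrowing to 20 mm for the eye, which points to -x (no other way fits). A seated fob stands 10 mm proud; rim between nests 27 mm wide
- bed (a joint): slide of the aluminium bed, m: 0 = fully home under the dies (end stop), 0.115 = fully out towards the robot (end stop); it slides along -x of the nests, friction about 2.5 N, and stays where it is left. Starts 0.095 to 0.115, clear for loading
- bed_handle (a point): the bed's handle: upright black post, 16 mm diameter, on a tongue 95 mm in front (-x) of the nest centres; the point is on its axis 16 mm below the post's top and 28 mm above the tongue, a good height for the TCP when gripping from above. Axes as the nests'
- plunger (a joint): spring plunger of the press, m: 0 = up (it returns by itself), 0.018 = down at its stop, where the three brass dies meet seated fobs (a fob not lying flat in its nest blocks it). Spring force about 4 N at the top, 13 N at the stop
- plunger_top (a point): centre of the top of the plunger's dark wooden palm knob (52 mm diameter, nearly flat top), 206 mm above the bench when up; goes straight down. It is over the middle nest when the bed is home. Crosshead below it: 56 mm deep (x), 262 mm wide, top 134 mm above the bench; die block under that 66 mm deep, its underside 59 mm above the bench when up
- dial (a joint): heat dial, rad: 0 = off (fully anticlockwise seen from above, end stop), grows clockwise; starts between 0.8 and 1.45. Friction about 0.03 Nm, stays where left
- dial_grip (a point): on the dial's vertical axis, 7 mm below the top of its black bar grip (40 mm long, 14 mm wide, 32 mm high), a good height for the TCP. The bar lies along this point's x axis, which turns with the dial; the dial is on the steel box at the press's left side, 45 mm high
- slot1 (a point): compartment 1 of 3 in the brown wooden display board (92 x 186 mm, 11 mm high, fixed): centre of its felt-lined floor, 6 mm above the bench; z up, x along the compartment. 74 mm long (x), 36 mm wide (y), 5 mm deep; 58 mm apart
- slot2 (a point): compartment 2 of 3 in the brown wooden display board (92 x 186 mm, 11 mm high, fixed): centre of its felt-lined floor, 6 mm above the bench; z up, x along the compartment. 74 mm long (x), 36 mm wide (y), 5 mm deep; 58 mm apart
- slot3 (a point): compartment 3 of 3 in the brown wooden display board (92 x 186 mm, 11 mm high, fixed): centre of its felt-lined floor, 6 mm above the bench; z up, x along the compartment. 74 mm long (x), 36 mm wide (y), 5 mm deep; 58 mm apart
- gouge1: carving gouge with a pale wooden handle, 240 mm long, lying at the back left of the fobs; not part of the job. Origin at the middle of its underside
- gouge2_blade (a point): blade end of a carving gouge with a pale wooden handle, 220 mm long, lying across the bench between the robot and the press, handle towards -y; not part of the job
- mallet_handle (a point): handle end of a round carver's mallet, 235 mm long, lying across the bench between the robot and the display board, its head (80 mm high) towards +y; not part of the job
- owl: small standing carved owl, 62 mm wide, 114 mm tall, behind the display board; not part of the job. Origin at the middle of its underside
- knife: carving knife, 150 mm long, lying left, near the fobs; not part of the job. Origin at the middle of its underside
- brush: flat brush, 190 mm long, right of the display board; not part of the job. Origin at the middle of its underside
Things that resemble listed ones, but are neither listed nor needed, are in the scene too. Leave any orange look-alike of the fob2 alone. What is shaped like the fob3 but green is not meant.

How it is judged:
On the way, in this order (a step that is already met when the one before it is completed fails the run):
1. every fob lies flat in a nest of the bed (x of fob1 in the frame of nest2 between -0.006 and 0.006 m and y of fob1 in the frame of nest2 between -0.065 and 0.065 m and z of fob1 in the frame of nest2 between 0.0052 and 0.0088 m and angle between the z axis of each of fob1, fob2, fob3 and the z axis of nest2, either way round below 0.06 rad and x of fob2 in the frame of nest2 between -0.006 and 0.006 m and y of fob2 in the frame of nest2 between -0.065 and 0.065 m and z of fob2 in the frame of nest2 between 0.0052 and 0.0088 m and x of fob3 in the frame of nest2 between -0.006 and 0.006 m and y of fob3 in the frame of nest2 between -0.065 and 0.065 m and z of fob3 in the frame of nest2 between 0.0052 and 0.0088 m), for 0.2 s.
2. with every fob seated, the bed home and the heat on, the plunger is held at its stop (all of step 1 and value of joint bed below 0.004 m and value of joint plunger above 0.0165 m and value of joint dial above 0.5 rad), for 0.5 s.
At the end, for the whole second after the job is handed in: every fob lies flat (within 3 degrees) on the floor of a compartment of the display board and at rest, the heat dial is within 0.08 rad of its off stop, and the plunger is up again; where the bed is left does not matter (x of fob1 in the frame of slot2 between -0.012 and 0.012 m and y of fob1 in the frame of slot2 between -0.072 and 0.072 m and z of fob1 in the frame of slot2 between 0.0052 and 0.0088 m and angle between the z axis of each of fob1, fob2, fob3 and the z axis of slot2, either way round below 0.06 rad and x of fob2 in the frame of slot2 between -0.012 and 0.012 m and y of fob2 in the frame of slot2 between -0.072 and 0.072 m and z of fob2 in the frame of slot2 between 0.0052 and 0.0088 m and x of fob3 in the frame of slot2 between -0.012 and 0.012 m and y of fob3 in the frame of slot2 between -0.072 and 0.072 m and z of fob3 in the frame of slot2 between 0.0052 and 0.0088 m and value of joint dial below 0.08 rad and value of joint plunger below 0.003 m and linear speed of each of fob1, fob2, fob3 below 0.02 m/s); the robot touches nothing.
It fails at once if one of the other tools or the owl was moved by more than 40 mm (distance of any of gouge1, gouge2_blade, mallet_handle, owl, knife, brush from where it was at the start of the episode above 0.04 m).
Of fob1, fob2, fob3 only 2 to 3 are there at a start; the rules pass over those that are not, and their reading is None.
At some moment in a run one of fob1, fob2, fob3 may be knocked a few centimetres aside while the robot is not near it.
Once in a run the grip may slacken for a moment while it holds something.
It also fails if it takes over 210 s, if anything falls off the work surface, if the arm or the gripper's body presses on something with over 40 N, if the wrist force passes 120 N, or if a joint passes its speed limit or range.

ROBOT

A 7-joint arm with a two-finger parallel gripper is mounted at the origin on the work surface. World frame = base frame: x ahead of the robot, y to its left, z up, the work surface at z = 0. Lengths are in m, angles in rad, forces in N, time in s.
With the tool pointing down it reaches from about 0.425 to 0.875 m from the base axis. Payload 4.7 kg.
Tool frame: the origin (TCP) lies between the finger pads, 19 mm behind the fingertips; this is the grasp point; z points along the fingers, y is the line along which they close (so a half turn about z gives the same grasp; the last joint's range is limited). The gripper opens to 87 mm and grips with 3 to 60 N. Pads are 19 mm wide; open, the fingers measure 117 mm over their backs; the gripper's body (75 mm by 190 mm) begins 51 mm behind the grasp point.
Start: joints at [1.216, 0.321, -0.07, 1.45, 0.023, 1.371, -0.057], TCP at [0.234, -0.606, 0.241] pointing down, gripper open.
Joint ranges: [-2.86, 2.86], [-0.3, 2.09], [-1.38, 1.24], [0.06, 2.45], [-1.56, 4.7], [0.09, 2.05], [-2.69, 2.69]. Speed limits (rad/s): [2.57, 2.57, 3.14, 3.14, 3.14, 3.14, 3.14].

INTERFACE

Orientations are given as [roll, pitch, yaw] about the fixed x, y, z axes, in that order (R = Rz(yaw) Ry(pitch) Rx(roll)).
In Python, from plant import ctrl gives the robot as it stands.
- The arm moves only by the shell command python3 -m creep 'ROWS'. ROWS is a JSON object of lists of equal length, an entry for each row: "delta_rot": the turn, a rotation vector about the tool's x, y, z scaled (see below), a list of three; "delta_pos": the shift along the tool's x, y, z scaled (see below), a list of three; "hand": the opening, from 0 (shut) to 1 (fully open). A call has 1 to 8 rows; each row shifts and turns the commanded pose from where the row before left it, along the tool's axes as they then stand; what a row does not reach is not made up. The controller multiplies each number of a shift by 5 cm and each number of a turn by 0.1 rad. A row lasts 1/10 s, in which the tool goes at most 50 mm and 8.59 degrees, less where a joint would pass 70% of its speed; a pose out of reach is approached as far as the arm can. A call with a number of a shift or a turn outside -1 to 1 is refused whole. A call with a gripper value outside its range is refused whole. The fingers move at their own pace and stop on an object; the grip force is fixed at half the most. Time passes only in rows, so rows that do not move let the fingers close. It gives the time, the measured TCP pose, the force, the opening and the grip force at its end, in the units of the state.
- ctrl.get_obs(): the state, without advancing time (a new reading comes with each control period).
- ctrl.capture(name): name is "scene" or "top"; returns (picture, depth): 400x640x3 uint8, red, green, blue; 400x640 float32, m along the optical axis (not along the pixel's ray), 0 where there is no reading.
- ctrl.camera_model(name): a dict with "K" (3x3 intrinsics, pixels), "R" (3x3) and "t" (3): a world point X has camera coordinates R X + t. Camera axes: x right, y down, z forward; pixel columns grow to the right and rows downward; lengths in m; the calibration is good to about 2 mm. A picture is of the moment at which its call begins. camera_model takes no time and is no camera call.
- ctrl.sign_off(): hands the job in; it is judged then, once.
The state is a dict: "time": time; "joint_positions": joint angles; "qvel": joint speeds; "joint_torque": joint torques, N m; "eef_pos": TCP position; "orientation": TCP orientation; "contact_force": force on the tool from outside, world axes, zero at the start; "moment": the same for the moment, N m; "grip_width": opening from 0.0 (shut) to 1.0 (fully open); "gripper_force": force on a finger pad.
Only numpy, scipy, OpenCV 4.12 (cv2) and the standard library are available. Lean on these libraries where they do the work, as an engineer would, in place of code of your own. Each camera call takes 0.05 s, during which the arm holds its last target. There are 200 camera calls.

## Working session

There is one attempt and no reset: what is moved stays moved. The work goes in short steps, Python scripts to look and compute and a shell command to move; the robot and the scene stay as the last step left them, time stands still between calls to the robot, and variables do not carry over. Pictures are saved under pics/ and viewed, at most 14 in all, crops included, and the job is handed in when it is done.

```bash
ls; mkdir -p pics
python3 - <<'E'
from plant import ctrl
import cv2,numpy as np
for n in("top","scene"):
    p,d=ctrl.capture(n); cv2.imwrite(f"pics/{n}0.png",p[...,::-1]); m=ctrl.camera_model(n); print(n,m)
print(ctrl.get_obs())
E
```

```text
pics
top {'K': array([[421.77368697,   0.        , 318.16160528],
       [  0.        , 421.77368697, 203.35219552],
       [  0.        ,   0.        ,   1.        ]]), 'R': array([[-0.00127334, -0.99994398, -0.01050802],
       [-0.99632137,  0.00216898, -0.08566812],
       [ 0.08568612,  0.01036028, -0.99626831]]), 't': array([0.01292195, 0.51196508, 1.55696172])}
scene {'K': array([[388.36889061,   0.        , 315.86473427],
       [  0.        , 388.36889061, 207.31110205],
       [  0.        ,   0.        ,   1.        ]]), 'R': array([[-0.84646556,  0.53243567,  0.00288325],
       [ 0.34438956,  0.55162389, -0.75967553],
       [-0.40606882, -0.64204621, -0.65029591]]), 't': array([ 0.41497061, -0.06843071,  1.55559223])}
{'time': 0.1, 'joint_positions': array([ 1.2160897 ,  0.32176914, -0.07012085,  1.45152828,  0.02255597,
        1.3707795 , -0.05692233]), 'qvel': array([ 0.00117917, -0.00126064, -0.00159488, -0.00054099, -0.00133723,
        0.00102886,  0.0013251 ]), 'joint_torque': array([-1.29341159e-03, -4.92573988e+01, -4.05934202e-01, -3.13398564e+01,
       -6.40014955e-02,  3.94383667e-02,  8.34833600e-05]), 'eef_pos': array([ 0.23415727, -0.6058786 ,  0.24027036]), 'orientation': array([-3.13989536e+00,  3.61478721e-05,  3.68837143e-01]), 'contact_force': array([-0.46892213, -0.1652946 , -0.00821675]), 'moment': array([0.06892825, 0.02487845, 0.01236427]), 'gripper_force': 0.0, 'grip_width': 1.0020823996851973}
```

View pics/top0.png

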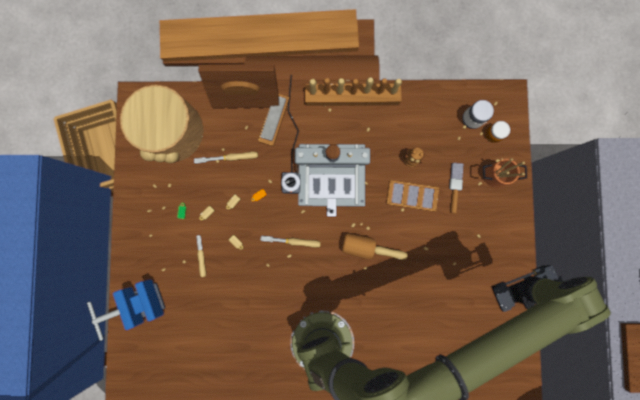

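View pics/scene0.png

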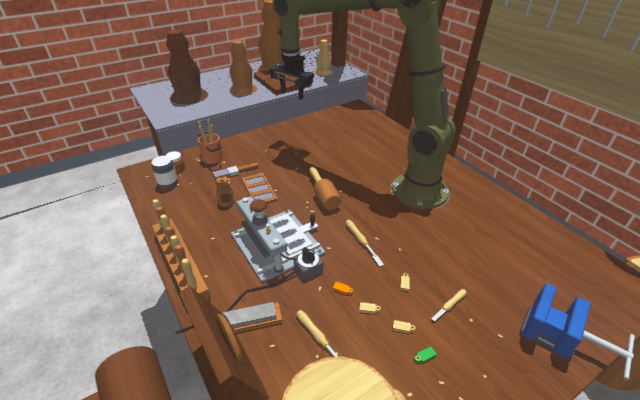

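The top view shows three pale fobs near (206,213), (232,202) and (236,242). Green and orange look-alikes are at (181,211) and (258,195), the press at (333,180), the dial at (291,183), the bed handle at (332,208) and the board at (413,195). The scene view shows the same fobs at (403,326), (369,308) and (405,283).

```bash
cat > h.py <<'E'
import cv2,numpy as np
from plant import ctrl
M={n:ctrl.camera_model(n) for n in("top","scene")}
def ray(n,uv):
    m=M[n];d=m["R"].T@np.linalg.inv(m["K"])@np.array([*uv,1.]);return -m["R"].T@m["t"],d
def plane(n,uv,z):
    c,d=ray(n,uv);return c+d*(z-c[2])/d[2]
def tri(a,b):
    c1,d1=ray("top",a);c2,d2=ray("scene",b)
    s=np.linalg.lstsq(np.c_[d1,-d2],c2-c1,rcond=None)[0]
    p,q=c1+s[0]*d1,c2+s[1]*d2;return (p+q)/2,np.linalg.norm(p-q)
def proj(n,X):
    m=M[n];p=m["K"]@(m["R"]@np.asarray(X)+m["t"]);return p[:2]/p[2]
def snap(n):return ctrl.capture(n)[0]
def fobmask(p):
    h=cv2.cvtColor(p,cv2.COLOR_RGB2HSV);return cv2.inRange(h,(15,60,150),(30,190,255))
def fobs(n,p,z=0.014,box=(.4,.78,.12,.45)):
    """pale blobs of fob size: centroid + axis, in world on plane z"""
    out=[];cs=cv2.findContours(fobmask(p),cv2.RETR_EXTERNAL,cv2.CHAIN_APPROX_NONE)[0]
    for c in cs:
        if cv2.contourArea(c)<25:continue
        W=np.array([plane(n,q[0],z)[:2] for q in c],np.float32)
        (cx,cy),wh,a=cv2.minAreaRect(W)
        if not(box[0]<cx<box[1] and box[2]<cy<box[3]):continue
        out.append((cv2.moments(c),cx,cy,max(wh),min(wh),c,W))
    return out
E
python3 - <<'E'
from h import *
for n in("top","scene"):
    p=cv2.imread(f"pics/{n}0.png")[...,::-1].copy()
    for m,cx,cy,l,w,c,W in fobs(n,p): print(n,round(m["m10"]/m["m00"],1),round(m["m01"]/m["m00"],1),[round(float(v),3) for v in(cx,cy,l,w)])
    x0,y0,x1,y1=(165,140,445,275) if n=="top" else (200,165,480,375)
    cr=cv2.resize(p[y0:y1,x0:x1],(800,int(800*(y1-y0)/(x1-x0))),interpolation=cv2.INTER_CUBIC)
    cv2.imwrite(f"pics/{n}0c.png",cr[...,::-1])
E
```

```text
top 206.1 212.7 [0.477, 0.436, 0.061, 0.03]
top 232.4 201.5 [0.518, 0.338, 0.061, 0.031]
top 240.5 155.8 [0.695, 0.31, 0.131, 0.023]
top 266.1 141.0 [0.755, 0.211, 0.061, 0.028]
scene 403.0 325.3 [0.478, 0.436, 0.06, 0.028]
scene 312.2 327.2 [0.695, 0.305, 0.135, 0.025]
scene 368.8 306.5 [0.52, 0.337, 0.06, 0.028]
```

View pics/top0c.png

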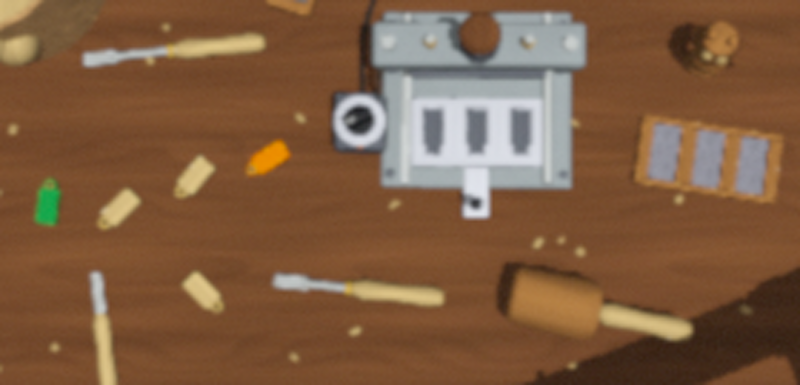

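View pics/scene0c.png

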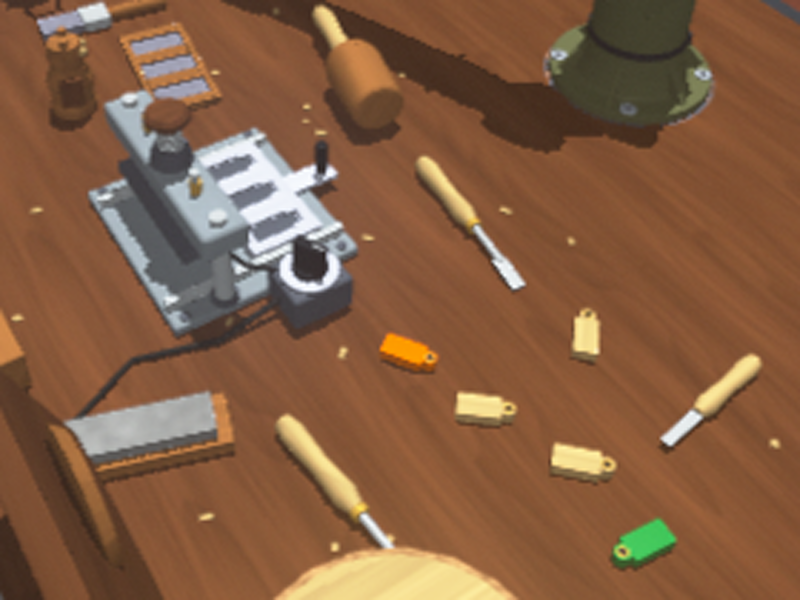

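The crops show three pale fobs, each with its eye towards the robot. The bed is out, and its three empty nests are at about (316..347,186) in the top view. The handle is at (331,210), the dial bar at (291,182), the knob at (333,152), and the board's three grey compartments at (397..428,195).

```bash
cat >> h.py <<'E'
def pca_pose(W):
    """filled-contour pose on plane; W polygon Nx2 world -> centre of box, yaw toward blade (eye->-x)"""
    m=cv2.moments(W.reshape(-1,1,2).astype(np.float32)*1000);cen=np.array([m["m10"],m["m01"]])/m["m00"]/1000
    th=.5*np.arctan2(2*m["mu11"],m["mu20"]-m["mu02"]);u=np.array([np.cos(th),np.sin(th)])
    s=(W-cen)@u; 
    # eye end: narrower; area centroid sits nearer the blade end
    if s.max()>-s.min(): u=-u; s=-s
    v=np.array([-u[1],u[0]]);t=(W-cen)@v
    return cen+u*((s.max()+s.min())/2)*1+v*0, float(np.arctan2(u[1],u[0])), s.max()-s.min(), t.max()-t.min(), cen
E
python3 - <<'E'
from h import *
np.set_printoptions(precision=4,suppress=True)
P={n:cv2.imread(f"pics/{n}0.png")[...,::-1].copy() for n in M}
print("cams",[-M[n]["R"].T@M[n]["t"] for n in M])
box=(.33,.6,.12,.48);cs={}
for n in M:
    cs[n]=[]
    for m,cx,cy,l,w,c,W in fobs(n,P[n],.014,box):
        if .05<l<.075: cs[n].append((np.array([m["m10"],m["m01"]])/m["m00"],pca_pose(W)))
        else: print(n,"rej",cx,cy,l,w)
for a,pa in cs["top"]:
    b,pb=min(cs["scene"],key=lambda q:np.linalg.norm(q[1][0]-pa[0]))
    X,e=tri(a,b);print("fob tri",X,e,"\n top",*pa,"\n scene",*pb)
# nests: dark holes within the white bed
for n in M:
    p=P[n];h=cv2.cvtColor(p,cv2.COLOR_RGB2HSV)
    x0,y0,x1,y1=(300,160,372,220) if n=="top" else (262,205,330,265)
    w=np.zeros(h.shape[:2],np.uint8);w[y0:y1,x0:x1]=cv2.inRange(h,(0,0,200),(180,60,255))[y0:y1,x0:x1]
    C,H=cv2.findContours(w,cv2.RETR_CCOMP,cv2.CHAIN_APPROX_NONE)
    for c,hh in zip(C,H[0]):
        A=cv2.contourArea(c)
        if A>20:
            m=cv2.moments(c);print(n,"hole" if hh[3]>=0 else "outer",A,m["m10"]/m["m00"],m["m01"]/m["m00"],cv2.boundingRect(c))
    x0,y0,x1,y1=(385,175,445,215) if n=="top" else (235,168,285,208)
    w=np.zeros(h.shape[:2],np.uint8);w[y0:y1,x0:x1]=((h[...,1]<75)&(h[...,2]>110)).astype(np.uint8)[y0:y1,x0:x1]*255
    C,_=cv2.findContours(w,cv2.RETR_EXTERNAL,cv2.CHAIN_APPROX_NONE)
    for c in C:
        if cv2.contourArea(c)>20:
            m=cv2.moments(c);u=[m["m10"]/m["m00"],m["m01"]/m["m00"]]
            print(n,"slot",cv2.contourArea(c),np.array(u),plane(n,u,.006),cv2.minAreaRect(np.array([plane(n,q[0],.006)[:2] for q in c],np.float32)))
E
```

```text
cams [array([ 0.3767, -0.0043,  1.5951]), array([1.0065, 0.8156, 0.9584])]
fob tri [0.3691 0.3214 0.0136] 0.0013295858216828915 
 top [0.3665 0.3196] 0.8022748120996289 0.06137386763437791 0.029062879057175993 [0.3686 0.3218] 
 scene [0.3682 0.3194] 0.7997130621732267 0.059523318017985286 0.027228133900449935 [0.3695 0.3207]
fob tri [0.4784 0.4343 0.0127] 0.0005234408558018151 
 top [0.4766 0.4358] -0.8179139179197615 0.06118704089264315 0.029557269170969354 [0.4782 0.4341] 
 scene [0.4776 0.4362] -0.7763852108228956 0.06048128550977275 0.027760852912293417 [0.4794 0.4345]
fob tri [0.5206 0.3356 0.0131] 0.00038315005029969726 
 top [0.5177 0.3378] -0.7219128748237332 0.061345924251828526 0.031174202450999697 [0.5204 0.3355] 
 scene [0.5197 0.337 ] -0.6855688642199467 0.06012659500236039 0.0283493010711555 [0.5212 0.3358]
top outer 1149.0 330.35001450536697 187.53031621700026 (306, 174, 49, 42)
top hole 144.5 316.39561707035756 185.39446366782008 (312, 177, 10, 19)
top hole 157.5 346.9248677248677 185.14285714285714 (342, 176, 11, 20)
top hole 147.0 331.46938775510205 184.996598639455
[... 545 characters left out ...]
44444444444 259.05555555555554 (313, 253, 6, 12)
scene outer 45.0 298.8259259259259 257.8185185185185 (288, 251, 23, 14)
scene outer 720.5 290.2320148045339 232.7441591487393 (262, 212, 57, 42)
scene slot 194.0 [251.9184 199.5954] [ 0.5967 -0.2942  0.006 ] ((0.5839791893959045, -0.29611486196517944), (0.14224815368652344, 0.06386995315551758), 5.82444429397583)
scene slot 71.0 [258.5399 187.6103] [ 0.542  -0.3491  0.006 ] ((0.5415106415748596, -0.349991112947464), (0.033222947269678116, 0.07230585068464279), 81.0342025756836)
scene slot 64.0 [254.2708 179.7812] [ 0.5338 -0.406   0.006 ] ((0.5329533815383911, -0.4074682891368866), (0.03474992513656616, 0.07199984043836594), 81.67442321777344)
```

Run:
```python
from h import *
p=cv2.imread("pics/scene0.png");a=cv2.resize(p[195:280,235:330],None,fx=4.2,fy=4.2,interpolation=cv2.INTER_NEAREST)
q=cv2.imread("pics/top0.png");b=cv2.resize(q[140:225,280:375],None,fx=4.2,fy=4.2,interpolation=cv2.INTER_NEAREST)
cv2.imwrite("pics/c1.png",np.hstack([a,b]));print(a.shape)
# scene nests: grey relative to white inside bed quad
g=cv2.cvtColor(p,cv2.COLOR_BGR2GRAY)
np.set_printoptions(linewidth=250)
print(g[214:252:2,270:314:2])
```

```text
(357, 399, 3)
[[ 95  97 102 130 182 183 195 219 235 231 118 131 115  94  98  97  98  99 100 100  91  70]
 [117 146 189 190 211 236 238 242 243 241 155 183 183 101  96  99  97  98  99 101  65  66]
 [187 197 236 234 242 242 237 240 234 241 241 195 184 159  96  98  99  99  99  99  64  47]
 [225 237 242 241 233 189 121 107 115 175 242 232 188 185 157  95  98 101 100  97  63  48]
 [198 235 206 155 115 114 116 116 123 212 243 243 233 187 184 144  96 100 101 119 106  48]
 [186 154 114 116 116 117 118 136 186 244 243 243 242 228 185 184 131 142 245 246 178  49]
 [172 184 136 118 129 151 236 243 243 242 241 243 243 242 217 223 248 246 246 246 130 131]
 [184 188 182 182 243 243 242 242 242 241 235 235 192 236 242 245 246 247 248 248 193 130]
 [127 186 184 198 240 241 243 239 206 108 142 116 116 184 242 241 247 245 231 129  80  63]
 [149 189 187 188 197 235 146 113 115 116 117 118 131 234 243 242 238 138 124 157  66  62]
 [189 190 189 187 188 151 115 116 119 119 119 153 224 244 244 243 242 234 194 190 153  91]
 [190 190 192 190 188 186 132 119 130 193 236 244 243 243 242 243 243 241 228 189 190 150]
 [191 191 200 218 199 186 182 187 243 243 243 242 243 243 236 237 204 226 241 216 189 189]
 [191 190 232 230 228 188 188 200 241 241 243 242 208 147 117 107 116 157 240 242 213 192]
 [194 191 176 195 131 183 187 186 201 240 195 121 116 115 117 118 124 191 242 242 242 203]
 [191 193 125 132 168 184 163 141 105 156 116 116 117 117 121 130 192 239 243 239 207 178]
 [184 190 188 178 157 130 100  95  91 156 118 119 118 136 191 243 242 233 210 164 197 236]
 [151 169 149 120  96  96  93  93  91 227 125 151 235 243 242 235 158  62  83 212 226 119]
 [ 95 101  96  96  95  95  94  92 121 242 243 242 238 236 159 182 119  58  64  64 114 100]]
```

View pics/c1.png

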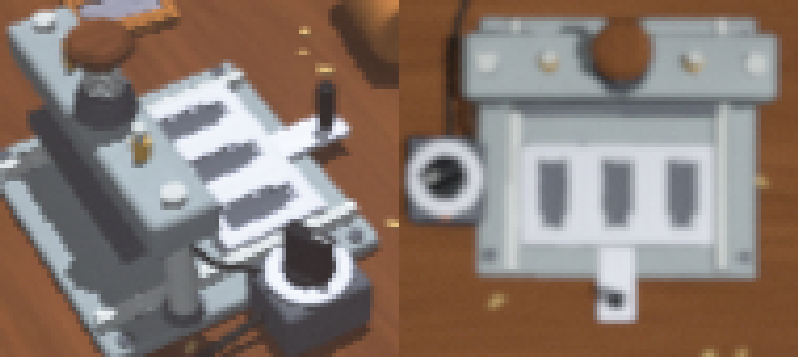

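The left (scene) half shows the handle post top at composite (325,82), the knob top at (98,33) and the dial bar top at (312,228–250). The right (top) half shows them at (615,298), (620,48) and (443,177).

Run:
```python
from h import *
np.set_printoptions(precision=4,suppress=True)
P={n:cv2.imread(f"pics/{n}0.png") for n in M}
g={n:cv2.cvtColor(P[n],cv2.COLOR_BGR2GRAY).astype(int) for n in M}
def cen(n,mask,seed):
    k,lab,st,ce=cv2.connectedComponentsWithStats(mask.astype(np.uint8),connectivity=4)
    l=lab[seed[1],seed[0]]; return ce[l],st[l]
# nests: soft centroid (weights = darkness relative to white 243/ floor 116)
for (st,ss) in [((316,185),(298,243)),((331,185),(288,233)),((347,185),(280,223))]:
    a,s1=cen("top",g["top"]<175,st);b,s2=cen("scene",(g["scene"]<165)&(g["scene"]>104),ss)
    print("nest",a,s1,b,s2,*tri(a,b), "z.027+.0:",plane("top",a,.029),plane("scene",b,.029))
# black post, dial bar
for n,bx in(("top",(325,200,338,216)),("scene",(306,208,318,232)),("top",(282,172,300,192)),("scene",(296,242,318,268))):
    x0,y0,x1,y1=bx;m=np.zeros_like(g[n]);m[y0:y1,x0:x1]=g[n][y0:y1,x0:x1]<60
    ys,xs=np.nonzero(m);print(n,bx,"dark cen",xs.mean(),ys.mean(),"rng",xs.min(),xs.max(),ys.min(),ys.max())
    for y in range(y0,y1): print("".join("#" if m[y,x] else "." for x in range(x0,x1)))
# knob brown
for n,bx,z in(("top",(318,138,348,166),.206),("scene",(248,196,270,216),.206)):
    x0,y0,x1,y1=bx;h=cv2.cvtColor(P[n],cv2.COLOR_BGR2HSV);m=np.zeros_like(g[n]);m[y0:y1,x0:x1]=((h[...,1]>110)&((h[...,0]<20)))[y0:y1,x0:x1]
    for y in range(y0,y1): print("".join("#" if m[y,x] else "." for x in range(x0,x1)))
    ys,xs=np.nonzero(m);print(n,"knob",xs.mean(),ys.mean(),plane(n,(xs.mean(),ys.mean()),z),xs.min(),xs.max(),ys.min(),ys.max())
for t,s in (((331.4,211),(312.4,214.5)),((332.6,151.5),(258.3,203)),((290.6,181.8),(308.6,250.5))): print(*tri(t,s))
```

```text
nest [316.028  185.1869] [313 178   7  16 107] [295.4536 243.3093] [287 239  18  10  97] [0.5807 0.0191 0.0297] 0.002778208526180126 z.027+.0: [0.5796 0.0199 0.029 ] [0.5815 0.0176 0.029 ]
nest [331.4274 185.0342] [328 178   8  16 117] [287.4659 232.875 ] [280 229  16  10  88] [ 0.5803 -0.038   0.0306] 0.0010211719656516966 z.027+.0: [ 0.58   -0.0377  0.029 ] [ 0.5799 -0.0398  0.029 ]
nest [346.9714 185.2   ] [344 178   7  16 105] [279.8395 223.1852] [272 219  16  10  81] [ 0.5793 -0.0958  0.0296] 0.00019403479255419647 z.027+.0: [ 0.5793 -0.0958  0.029 ] [ 0.5791 -0.0965  0.029 ]<stdin>:15: RuntimeWarning: Mean of empty slice.
  ret = ret.dtype.type(ret / rcount)
Traceback (most recent call last):
ValueError: zero-size array to reduction operation minimum which has no identity
```

Run:
```python
from h import *
np.set_printoptions(precision=4,suppress=True,linewidth=220)
P={n:cv2.imread(f"pics/{n}0.png") for n in M}
g={n:cv2.cvtColor(P[n],cv2.COLOR_BGR2GRAY).astype(int) for n in M}
G=g["top"]
for c in(316,331,347): print("col",c,G[172:200,c])
print("row",G[184,305:358])
print("bed edge rows",[ [int(r) for r in G[170:180,c]] for c in (311,323,339,352)])
for n,bx,th in(("top",(325,202,338,216),110),("scene",(306,208,318,232),85),("top",(280,170,302,194),100),("scene",(296,242,322,268),55)):
    x0,y0,x1,y1=bx;print(n,bx)
    for y in range(y0,y1): print(G[y,x0:x1] if n=="top" else g[n][y,x0:x1])
for n,bx,z in(("top",(318,138,348,166),.206),("scene",(246,194,272,218),.206)):
    x0,y0,x1,y1=bx;h=cv2.cvtColor(P[n],cv2.COLOR_BGR2HSV);m=((h[...,1]>100)&((h[...,0]<20)))[y0:y1,x0:x1]
    for r in m: print("".join(".#"[int(v)] for v in r))
    ys,xs=np.nonzero(m);print(n,"knob",xs.mean()+x0,ys.mean()+y0)
```

```text
col 316 [169 176 193 211 213 200 157 120 112 110 111 111 111 113 112 111 112 113 112 112 118 147 189 212 216 205 174 169]
col 331 [172 177 194 211 210 192 163 126 111 111 113 111 111 113 113 114 114 114 112 114 121 154 199 217 217 208 197 216]
col 347 [173 174 190 212 211 195 166 128 112 111 112 112 112 112 113 114 112 113 113 113 117 144 189 215 218 207 177 170]
row [188 204 204 200 204 212 213 194 147 116 113 111 110 111 132 179 212 219 217 218 219 217 203 166 126 114 111 111 111 125 167 202 217 219 218 219 219 209 182 135 114 114 112 112 117 150 189 212 215 201 187 199 194]
bed edge rows [[168, 167, 168, 173, 189, 209, 214, 213, 212, 211], [170, 169, 169, 168, 180, 208, 214, 217, 217, 217], [171, 170, 171, 175, 191, 212, 216, 217, 216, 216], [172, 171, 172, 175, 190, 213, 218, 216, 213, 212]]
top (325, 202, 338, 216)
[174 179 196 216 224 225 225 224 226 225 212 185 172]
[173 179 197 217 224 226 225 224 226 226 212 185 173]
[168 174 195 218 225 226 226 225 226 226 212 182 167]
[143 154 189 217 226 227 225 226 226 225 208 166 145]
[106 125 178 216 224 226 226 226 227 225 204 146 108
[... 7581 characters left out ...]
117
#############.............
#########.................
##...##...................
......#..................#
......................####
.............#....########
........##################
.......###################
......####################
.....#####################
.....#####################
....######################
....######################
.....#####################
.....#####################
.....#####################
.....##..######...########
..................########
...................#######
....................######
....................######
....................######
.....................###..
..........................
scene knob 261.41471571906357 204.75585284280936
```

```bash
cat >> h.py <<'E'
from scipy.spatial.transform import Rotation as Ro
def st():
    o=ctrl.get_obs();r=o["orientation"];print("t%.1f pos %s rpy %s F %s w %.3f gf %.1f"%(o["time"],np.round(o["eef_pos"],4),np.round(r,3),np.round(o["contact_force"],1),o["grip_width"],o["gripper_force"]));return o
def go(*wps,p=None,psi=None):
    """wps: (x,y,z,psi) in turn; prints turn first (about tool z, units 0.1 rad), then the shift in units of 5 cm"""
    if p is None: o=st();p=o["eef_pos"];psi=o["orientation"][2]
    for x,y,z,a in wps:
        t=-((a-psi+np.pi)%(2*np.pi)-np.pi);R=Ro.from_euler("xyz",[np.pi,0,a]).as_matrix()
        d=R.T@(np.array([x,y,z])-p)/.05
        print("turn z %.2f  shift %s  norm %.2f"%(t/.1,np.round(d,3),np.linalg.norm(d)));p=np.array([x,y,z]);psi=a
E
python3 -m creep '{"delta_pos":[[0.77,-0.52,0],[0.77,-0.52,0],[0.77,-0.52,0],[0.77,-0.52,0],[0.77,-0.52,0],[0.77,-0.52,0]],"delta_rot":[[0,0,0],[0,0,0],[0,0,0],[0,0,0],[0,0,0],[0,0,-1]],"hand":[0.7,0.7,0.7,0.7,0.7,0.7]}'
python3 - <<'E'
from h import *
np.set_printoptions(precision=4,suppress=True)
for t,s in (((330.9,210.6),(312,216)),((332.4,151.3),(258.5,203)),((290.7,181.5),(307,251.5))): print(*tri(t,s))
go((.47,-.2,.24,1.3),(.519,.15,.24,2.44),(.522,.3345,.12,2.44))
E
```

```text
time: 0.7
eef_pos: [0.3941, -0.3757, 0.241]
orientation: [-3.141, 0.0, 0.471]
contact_force: [0.9, -0.8, 0.3]
grip_width: 0.703
gripper_force: 0.0
[ 0.4827 -0.0353  0.0635] 0.0021493366347511153
[ 0.6715 -0.038   0.2038] 0.000990661457412835
[0.589  0.1098 0.0773] 0.004683136564622632
t0.7 pos [ 0.3941 -0.3757  0.241 ] rpy [-3.141  0.     0.471] F [ 0.9 -0.8  0.3] w 0.703 gf 0.0
turn z -8.29  shift [3.792 0.522 0.019]  norm 3.83
turn z -11.40  shift [3.77  5.979 0.   ]  norm 7.07
turn z -0.00  shift [2.336 2.857 2.4  ]  norm 4.40
```

```bash
python3 -m creep '{"delta_rot":[[0,0,-1],[0,0,-1],[0,0,-1],[0,0,-1],[0,0,-1],[0,0,-1],[0,0,-1],[0,0,-1]],"delta_pos":[[0,0,0],[0,0,0],[0,0,0],[0,0,0],[0,0,0],[0,0,0],[0,0,0],[0,0,0]],"hand":[0.7,0.7,0.7,0.7,0.7,0.7,0.7,0.7]}' | head -1
python3 -m creep '{"delta_pos":[[0.76,0.1,0],[0.76,0.1,0],[0.76,0.1,0],[0.76,0.1,0],[0.76,0.1,0]],"delta_rot":[[0,0,-1],[0,0,-1],[0,0,-1],[0,0,-1],[0,0,-1]],"hand":[0.7,0.7,0.7,0.7,0.7]}'
python3 - <<'E'
from h import *
go((.519,.15,.24,2.44),(.522,.3345,.12,2.44),(.522,.3345,.025,2.44))
E
```

```text
time: 1.5
time: 2.0
eef_pos: [0.4374, -0.1911, 0.2408]
orientation: [-3.141, -0.0, 1.773]
contact_force: [0.1, 0.1, 0.3]
grip_width: 0.698
gripper_force: 0.0
t2.0 pos [ 0.4374 -0.1911  0.2408] rpy [-3.141 -0.     1.773] F [0.1 0.1 0.3] w 0.698 gf 0.0
turn z -6.67  shift [3.157 6.264 0.017]  norm 7.01
turn z -0.00  shift [2.336 2.857 2.4  ]  norm 4.40
turn z -0.00  shift [ 0.  -0.   1.9]  norm 1.90
```

```bash
python3 -m creep '{"delta_rot":[[0,0,-0.95],[0,0,-0.95],[0,0,-0.95],[0,0,-0.95],[0,0,-0.95],[0,0,-0.96],[0,0,-0.96]],"delta_pos":[[0,0,0],[0,0,0],[0,0,0],[0,0,0],[0,0,0],[0,0,0],[0,0,0]],"hand":[0.7,0.7,0.7,0.7,0.7,0.7,0.7]}' | head -1
python3 -m creep '{"delta_pos":[[0.395,0.783,0],[0.395,0.783,0],[0.395,0.783,0],[0.395,0.783,0],[0.395,0.783,0],[0.395,0.783,0],[0.395,0.783,0],[0.395,0.783,0]],"delta_rot":[[0,0,0],[0,0,0],[0,0,0],[0,0,0],[0,0,0],[0,0,0],[0,0,0],[0,0,0]],"hand":[0.7,0.7,0.7,0.7,0.7,0.7,0.7,0.7]}'|head -1
python3 -m creep '{"delta_pos":[[0.467,0.571,0.48],[0.467,0.571,0.48],[0.467,0.571,0.48],[0.467,0.571,0.48],[0.467,0.571,0.48],[0,0,0]],"delta_rot":[[0,0,0],[0,0,0],[0,0,0],[0,0,0],[0,0,0],[0,0,0]],"hand":[0.7,0.7,0.7,0.7,0.7,0.7]}'|head -3
cat >> h.py <<'E'
def look(box=(.33,.65,.12,.48),z=.014):
    for n in("scene","top"):
        for m,cx,cy,l,w,c,W in fobs(n,snap(n),z,box):
            if .03<l<.08:
                q=pca_pose(W);print(n,"origin",np.round(q[0]-.001*np.array([np.cos(q[1]),np.sin(q[1])]),4),"yaw %.3f len %.3f wid %.3f"%(q[1],q[2],q[3]))
E
python3 - <<'E'
from h import *
look()
go((.522,.3345,.025,2.44))
E
```

```text
time: 2.7
time: 3.5
time: 4.1
eef_pos: [0.5191, 0.3374, 0.117]
orientation: [-3.138, -0.007, 2.444]
scene origin [0.4767 0.4368] yaw -0.768 len 0.060 wid 0.028
scene origin [0.3675 0.3187] yaw 0.800 len 0.060 wid 0.027
t4.2 pos [0.5227 0.3329 0.12  ] rpy [-3.139e+00 -1.000e-03  2.438e+00] F [-0.6 -0.2 -0.4] w 0.700 gf 0.0
turn z -0.02  shift [0.032 0.015 1.899]  norm 1.90
```

```bash
python3 -m creep '{"delta_pos":[[0.03,0.02,0.4],[0,0,0.5],[0,0,0.5],[0,0,0.3],[0,0,0.2],[0,0,0]],"delta_rot":[[0,0,0],[0,0,0],[0,0,0],[0,0,0],[0,0,0],[0,0,0]],"hand":[0.7,0.7,0.7,0.7,0.7,0.7]}'
python3 -m creep '{"delta_pos":[[0,0,0],[0,0,0],[0,0,0],[0,0,0],[0,0,0],[0,0,0],[0,0,0],[0,0,0]],"delta_rot":[[0,0,0],[0,0,0],[0,0,0],[0,0,0],[0,0,0],[0,0,0],[0,0,0],[0,0,0]],"hand":[0,0,0,0,0,0,0,0]}'
```

```text
time: 4.8
eef_pos: [0.5235, 0.3328, 0.0256]
orientation: [-3.14, 0.0, 2.435]
contact_force: [0.7, -0.3, -0.5]
grip_width: 0.702
gripper_force: 0.0
time: 5.6
eef_pos: [0.5235, 0.3341, 0.0264]
orientation: [3.141, 0.0, 2.436]
contact_force: [-0.6, -0.4, 1.1]
grip_width: 0.294
gripper_force: 30.0
```

```bash
python3 -m creep '{"delta_pos":[[0,0,-0.5],[0,0,-0.7],[0,0,-0.7],[0,0,-0.6]],"delta_rot":[[0,0,0],[0,0,0],[0,0,0],[0,0,0]],"hand":[0,0,0,0]}'|head -1
python3 -m creep '{"delta_pos":[[0,0,0],[0,0,0],[0,0,0],[0,0,0],[0,0,0],[0,0,0],[0,0,0],[0,0,0]],"delta_rot":[[0,0,-0.88],[0,0,-0.88],[0,0,-0.88],[0,0,-0.88],[0,0,-0.88],[0,0,-0.88],[0,0,-0.88],[0,0,-0.9]],"hand":[0,0,0,0,0,0,0,0]}'
python3 - <<'E'
from h import *
go((.584,-.096,.15,3.138),(.584,-.096,.08,3.138))
E
```

```text
time: 6.0
time: 6.8
eef_pos: [0.5233, 0.3339, 0.1509]
orientation: [-3.141, -0.0, -3.138]
contact_force: [-0.1, 0.4, -1.1]
grip_width: 0.288
gripper_force: 30.0
t6.8 pos [0.5233 0.3339 0.1509] rpy [-3.141 -0.    -3.138] F [-0.1  0.4 -1.1] w 0.288 gf 30.0
turn z 0.08  shift [-1.245 -8.593  0.017]  norm 8.68
turn z -0.00  shift [ 0.  -0.   1.4]  norm 1.40
```

```bash
python3 -m creep '{"delta_pos":[[-0.125,-0.86,0],[-0.125,-0.86,0],[-0.125,-0.86,0],[-0.125,-0.86,0],[-0.125,-0.86,0],[-0.125,-0.86,0],[-0.125,-0.86,0],[-0.125,-0.86,0]],"delta_rot":[[0,0,0],[0,0,0],[0,0,0],[0,0,0],[0,0,0],[0,0,0],[0,0,0],[0,0,0]],"hand":[0,0,0,0,0,0,0,0]}'|head -1
python3 -m creep '{"delta_pos":[[-0.125,-0.86,0],[-0.12,-0.85,0],[0,0,0.5],[0,0,0.5],[0,0,0.4],[0,0,0],[0,0,0]],"delta_rot":[[0,0,0],[0,0,0],[0,0,0],[0,0,0],[0,0,0],[0,0,0],[0,0,0]],"hand":[0,0,0,0,0,0,0]}'
python3 - <<'E'
from h import *
st()
for n in M:cv2.imwrite(f"pics/{n}1.png",snap(n)[...,::-1])
a=cv2.imread("pics/scene1.png")[190:270,230:330];b=cv2.imread("pics/top1.png")[140:220,290:390]
cv2.imwrite("pics/c2.png",cv2.resize(np.hstack([a,b]),None,fx=4,fy=4,interpolation=cv2.INTER_CUBIC))
E
```

```text
time: 7.6
time: 8.3
eef_pos: [0.5858, -0.0952, 0.0814]
orientation: [3.141, -0.0, -3.141]
contact_force: [0.5, -0.9, 0.6]
grip_width: 0.296
gripper_force: 30.0
t8.3 pos [ 0.5858 -0.0952  0.0814] rpy [ 3.141 -0.    -3.141] F [ 0.5 -0.9  0.6] w 0.296 gf 30.0
```

View pics/c2.png

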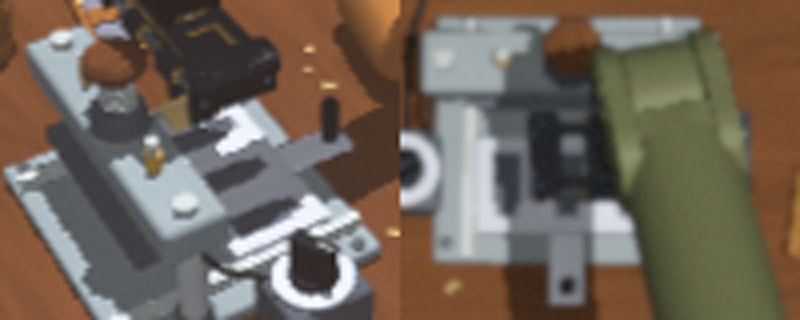

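The scene half shows the held fob's blade end at crop (178,112), over the third nest. The other two nests are empty and the fob looks level, so I'll lower it.

```bash
python3 -m creep '{"delta_pos":[[0.03,-0.015,0.2],[0,0,0.15],[0,0,0.1],[0,0,0.1],[0,0,0],[0,0,0]],"delta_rot":[[0,0,0],[0,0,0],[0,0,0],[0,0,0],[0,0,0],[0,0,0]],"hand":[0,0,0,0,0,0]}'
```

```text
time: 9.0
eef_pos: [0.5843, -0.0961, 0.0536]
orientation: [3.141, -0.0, -3.141]
contact_force: [-0.5, 0.0, 0.4]
grip_width: 0.295
gripper_force: 30.0
```

```bash
python3 -m creep '{"delta_pos":[[0,0,0.02],[0,0,0],[0,0,0],[0,0,0],[0,0,-0.2],[0,0,-0.6],[0,0,-0.9],[0,0,-0.9]],"delta_rot":[[0,0,0],[0,0,0],[0,0,0],[0,0,0],[0,0,0],[0,0,0],[0,0,0],[0,0,0]],"hand":[0.3,0.36,0.42,0.45,0.45,0.45,0.45,0.45]}'
python3 - <<'E'
from h import *
go((.481,.30,.16,2.36),(.4818,.4320,.10,2.36),(.4818,.4320,.025,2.36))
E
```

```text
time: 9.8
eef_pos: [0.5839, -0.0959, 0.1845]
orientation: [3.141, -0.001, -3.141]
contact_force: [0.8, -1.2, 0.2]
grip_width: 0.448
gripper_force: 0.0
t9.8 pos [ 0.5839 -0.0959  0.1845] rpy [ 3.141e+00 -1.000e-03 -3.141e+00] F [ 0.8 -1.2  0.2] w 0.448 gf 0.0
turn z 7.82  shift [7.037 4.171 0.49 ]  norm 8.20
turn z -0.00  shift [1.848 1.885 1.2  ]  norm 2.90
turn z -0.00  shift [ 0.  -0.   1.5]  norm 1.50
```

```bash
python3 -m creep '{"delta_pos":[[0,0,0],[0,0,0],[0,0,0],[0,0,0],[0,0,0],[0,0,0],[0,0,0],[0,0,0]],"delta_rot":[[0,0,0.98],[0,0,0.98],[0,0,0.98],[0,0,0.98],[0,0,0.98],[0,0,0.98],[0,0,0.98],[0,0,0.98]],"hand":[0.7,0.7,0.7,0.7,0.7,0.7,0.7,0.7]}'|head -1
python3 -m creep '{"delta_pos":[[0.704,0.417,0.05],[0.704,0.417,0.05],[0.704,0.417,0.05],[0.704,0.417,0.05],[0.704,0.417,0.05],[0.704,0.417,0.05],[0.704,0.417,0.05],[0.704,0.417,0.05]],"delta_rot":[[0,0,0],[0,0,0],[0,0,0],[0,0,0],[0,0,0],[0,0,0],[0,0,0],[0,0,0]],"hand":[0.7,0.7,0.7,0.7,0.7,0.7,0.7,0.7]}'|head -1
python3 -m creep '{"delta_pos":[[0.704,0.417,0.05],[0.704,0.417,0.05],[0,0,0],[0,0,0]],"delta_rot":[[0,0,0],[0,0,0],[0,0,0],[0,0,0]],"hand":[0.7,0.7,0.7,0.7]}'|head -3
python3 - <<'E'
from h import *
look()
look((.55,.62,-.13,.04),.041)
go((.4815,.4317,.10,2.355),(.4815,.4317,.025,2.355))
cv2.imwrite("pics/s2.png",cv2.resize(snap("scene")[200:340,230:450],None,fx=3.6,fy=3.6)[...,::-1])
E
```

```text
time: 10.6
time: 11.4
time: 11.8
eef_pos: [0.4815, 0.3013, 0.1583]
orientation: [3.141, 0.0, 2.361]
scene origin [0.4768 0.4369] yaw -0.777 len 0.061 wid 0.028
scene origin [0.3675 0.3187] yaw 0.800 len 0.060 wid 0.027
scene origin [ 0.5799 -0.0938] yaw -0.033 len 0.056 wid 0.025
top origin [ 0.5757 -0.0951] yaw -0.019 len 0.056 wid 0.023
t12.0 pos [0.4832 0.2982 0.1578] rpy [-3.141e+00  1.000e-03  2.355e+00] F [-0.2 -0.6  0.1] w 0.700 gf 0.0
turn z -0.00  shift [1.915 1.862 1.157]  norm 2.91
turn z -0.00  shift [ 0.  -0.   1.5]  norm 1.50
```

View pics/s2.png

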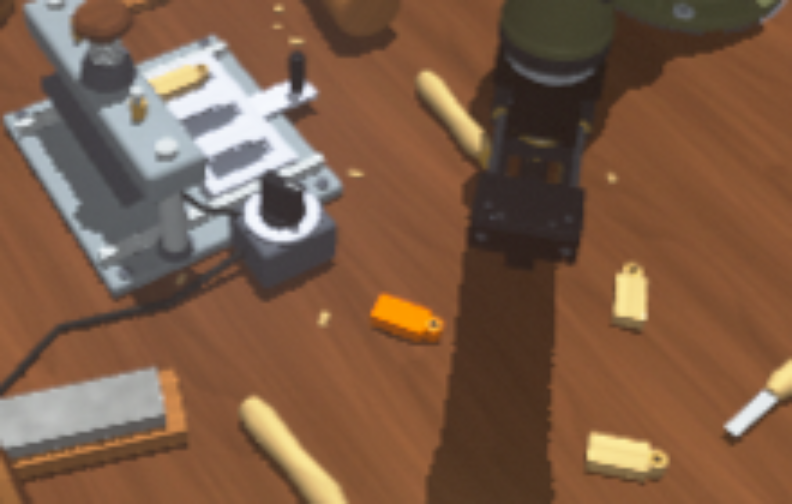

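The picture shows the first fob lying in nest 3 at (175,80), while fobs B at (625,457) and A at (632,297) are untouched.

```bash
python3 -m creep '{"delta_pos":[[0.48,0.465,0.29],[0.48,0.465,0.29],[0.48,0.465,0.29],[0.475,0.465,0.29],[0,0,0.5],[0,0,0.5],[0,0,0.3],[0,0,0.2]],"delta_rot":[[0,0,0],[0,0,0],[0,0,0],[0,0,0],[0,0,0],[0,0,0],[0,0,0],[0,0,0]],"hand":[0.7,0.7,0.7,0.7,0.7,0.7,0.7,0.7]}'|head -3
python3 -m creep '{"delta_pos":[[0,0,0],[0,0,0],[0,0,0],[0,0,0],[0,0,0],[0,0,0],[0,0,0],[0,0,0]],"delta_rot":[[0,0,0],[0,0,0],[0,0,0],[0,0,0],[0,0,0],[0,0,0],[0,0,0],[0,0,0]],"hand":[0.7,0,0,0,0,0,0,0]}'
```

```text
time: 12.85
eef_pos: [0.4804, 0.4319, 0.0233]
orientation: [-3.14, 0.0, 2.356]
time: 13.65
eef_pos: [0.4802, 0.4335, 0.025]
orientation: [3.141, 0.0, 2.358]
contact_force: [-1.1, -0.0, 2.0]
grip_width: 0.29
gripper_force: 30.0
```

```bash
python3 -m creep '{"delta_pos":[[0,0,-0.5],[0,0,-0.8],[0,0,-0.8],[0,0,-0.6],[0,0,0]],"delta_rot":[[0,0,0],[0,0,0],[0,0,0],[0,0,0],[0,0,0]],"hand":[0,0,0,0,0]}'|head -1
python3 -m creep '{"delta_pos":[[0,0,0],[0,0,0],[0,0,0],[0,0,0],[0,0,0],[0,0,0],[0,0,0],[0,0,0]],"delta_rot":[[0,0,-0.98],[0,0,-0.98],[0,0,-0.98],[0,0,-0.98],[0,0,-0.98],[0,0,-0.98],[0,0,-0.98],[0,0,-1]],"hand":[0,0,0,0,0,0,0,0]}'
python3 - <<'E'
from h import *
go((.583,-.0385,.15,3.1416),(.583,-.0385,.08,3.1416))
E
```

```text
time: 14.15
time: 14.95
eef_pos: [0.4797, 0.433, 0.1585]
orientation: [-3.14, -0.001, -3.135]
contact_force: [0.0, 0.5, -0.7]
grip_width: 0.294
gripper_force: 30.0
t14.9 pos [0.4797 0.433  0.1585] rpy [-3.140e+00 -1.000e-03 -3.135e+00] F [ 0.   0.5 -0.7] w 0.294 gf 30.0
turn z 0.06  shift [-2.066 -9.429  0.169]  norm 9.65
turn z -0.00  shift [ 0.  -0.   1.4]  norm 1.40
```

```bash
python3 -m creep '{"delta_pos":[[-0.19,-0.857,0.015],[-0.19,-0.857,0.015],[-0.19,-0.857,0.015],[-0.19,-0.857,0.015],[-0.19,-0.857,0.015],[-0.19,-0.857,0.015],[-0.19,-0.857,0.015],[-0.19,-0.857,0.015]],"delta_rot":[[0,0,0.06],[0,0,0],[0,0,0],[0,0,0],[0,0,0],[0,0,0],[0,0,0],[0,0,0]],"hand":[0,0,0,0,0,0,0,0]}'|head -1
python3 -m creep '{"delta_pos":[[-0.188,-0.857,0.015],[-0.188,-0.857,0.015],[-0.188,-0.857,0.015],[0,0,0.5],[0,0,0.5],[0,0,0.4],[0,0,0],[0,0,0]],"delta_rot":[[0,0,0],[0,0,0],[0,0,0],[0,0,0],[0,0,0],[0,0,0],[0,0,0],[0,0,0]],"hand":[0,0,0,0,0,0,0,0]}'
python3 - <<'E'
from h import *
go((.583,-.0385,.0525,3.1416))
E
```

```text
time: 15.75
time: 16.55
eef_pos: [0.5823, -0.0379, 0.0812]
orientation: [3.141, -0.001, 3.138]
contact_force: [-0.4, 0.6, 0.3]
grip_width: 0.292
gripper_force: 30.0
t16.6 pos [ 0.5823 -0.0379  0.0812] rpy [ 3.141e+00 -1.000e-03  3.138e+00] F [-0.4  0.6  0.3] w 0.292 gf 30.0
turn z -0.03  shift [-0.014 -0.011  0.574]  norm 0.57
```

```bash
python3 -m creep '{"delta_pos":[[-0.014,-0.011,0.2],[0,0,0.15],[0,0,0.12],[0,0,0.1],[0,0,0],[0,0,0]],"delta_rot":[[0,0,0],[0,0,0],[0,0,0],[0,0,0],[0,0,0],[0,0,0]],"hand":[0,0,0,0,0,0]}'
```

```text
time: 17.15
eef_pos: [0.5834, -0.0387, 0.053]
orientation: [3.142, 0.0, 3.138]
contact_force: [-0.8, -0.1, -0.8]
grip_width: 0.294
gripper_force: 30.0
```

```bash
python3 -m creep '{"delta_pos":[[0,0,0.02],[0,0,0],[0,0,0],[0,0,0],[0,0,-0.2],[0,0,-0.6],[0,0,-0.9],[0,0,-0.9]],"delta_rot":[[0,0,0],[0,0,0],[0,0,0],[0,0,0],[0,0,0],[0,0,0],[0,0,0],[0,0,0]],"hand":[0.3,0.36,0.42,0.45,0.45,0.45,0.45,0.45]}'|head -1
python3 -m creep '{"delta_pos":[[0,0,0],[0,0,0],[0,0,0],[0,0,0],[0,0,0],[0,0,0],[0,0,0],[0,0,0]],"delta_rot":[[0,0,-1],[0,0,-1],[0,0,-1],[0,0,-1],[0,0,-1],[0,0,-1],[0,0,-1],[0,0,-1]],"hand":[0.7,0.7,0.7,0.7,0.7,0.7,0.7,0.7]}'
python3 - <<'E'
from h import *
go((.45,.20,.16,-2.342),(.3709,.3231,.10,-2.342),(.3709,.3231,.025,-2.342))
E
```

```text
time: 17.95
time: 18.75
eef_pos: [0.5835, -0.0387, 0.1828]
orientation: [-3.141, 0.0, -2.341]
contact_force: [0.3, -0.3, 0.3]
grip_width: 0.698
gripper_force: 0.0
t18.8 pos [ 0.5835 -0.0387  0.1828] rpy [-3.141  0.    -2.341] F [ 0.3 -0.3  0.3] w 0.698 gf 0.0
turn z 0.01  shift [-1.563  5.242  0.456]  norm 5.49
turn z -0.00  shift [-0.663  2.85   1.2  ]  norm 3.16
turn z -0.00  shift [ 0.  -0.   1.5]  norm 1.50
```

```bash
python3 -m creep '{"delta_pos":[[-0.223,0.749,0.065],[-0.223,0.749,0.065],[-0.223,0.749,0.065],[-0.223,0.749,0.065],[-0.223,0.749,0.065],[-0.223,0.749,0.065],[-0.223,0.749,0.065],[0,0,0]],"delta_rot":[[0,0,0],[0,0,0],[0,0,0],[0,0,0],[0,0,0],[0,0,0],[0,0,0],[0,0,0]],"hand":[0.7,0.7,0.7,0.7,0.7,0.7,0.7,0.7]}'|head -1
python3 - <<'E'
from h import *
look((.33,.62,-.13,.48))
look((.55,.62,-.13,.04),.041)
go((.3709,.3231,.10,-2.342))
E
```

```text
time: 19.55
scene origin [0.3675 0.3187] yaw 0.800 len 0.060 wid 0.027
scene origin [0.3659 0.0837] yaw 1.271 len 0.067 wid 0.022
scene origin [ 0.5672 -0.0615] yaw -0.003 len 0.059 wid 0.026
scene origin [ 0.5673 -0.1206] yaw -0.033 len 0.057 wid 0.026
top origin [0.3643 0.3186] yaw 0.817 len 0.059 wid 0.027
top origin [ 0.5792 -0.0967] yaw -0.019 len 0.057 wid 0.023
top origin [ 0.5812 -0.0384] yaw -0.012 len 0.053 wid 0.019
scene origin [ 0.5797 -0.0364] yaw -0.003 len 0.057 wid 0.025
scene origin [ 0.5799 -0.0938] yaw -0.033 len 0.056 wid 0.025
top origin [ 0.5756 -0.095 ] yaw -0.003 len 0.056 wid 0.022
top origin [ 0.5776 -0.0377] yaw -0.004 len 0.052 wid 0.019
t19.8 pos [0.4513 0.1994 0.1595] rpy [-3.141 -0.    -2.347] F [ 0.2 -0.7 -0. ] w 0.701 gf 0.0
turn z -0.05  shift [-0.652  2.878  1.19 ]  norm 3.18
```

Both seated fobs agree with each other in x and have near-zero yaw. Next I'll grasp fob A.

```bash
python3 -m creep '{"delta_pos":[[-0.163,0.72,0.3],[-0.163,0.72,0.3],[-0.163,0.72,0.3],[-0.163,0.718,0.29],[0,0,0.5],[0,0,0.5],[0,0,0.3],[0,0,0.17]],"delta_rot":[[0,0,0],[0,0,0],[0,0,0],[0,0,0],[0,0,0],[0,0,0],[0,0,0],[0,0,0]],"hand":[0.7,0.7,0.7,0.7,0.7,0.7,0.7,0.7]}'|head -3
python3 -m creep '{"delta_pos":[[0,0,0],[0,0,0],[0,0,0],[0,0,0],[0,0,0],[0,0,0],[0,0,0],[0,0,0]],"delta_rot":[[0,0,0],[0,0,0],[0,0,0],[0,0,0],[0,0,0],[0,0,0],[0,0,0],[0,0,0]],"hand":[0.7,0,0,0,0,0,0,0]}'
python3 -m creep '{"delta_pos":[[0,0,-0.5],[0,0,-0.8],[0,0,-0.8],[0,0,-0.6],[0,0,0]],"delta_rot":[[0,0,0],[0,0,0],[0,0,0],[0,0,0],[0,0,0]],"hand":[0,0,0,0,0]}'|head -1
python3 -m creep '{"delta_pos":[[0,0,0],[0,0,0],[0,0,0],[0,0,0],[0,0,0],[0,0,0],[0,0,0],[0,0,0]],"delta_rot":[[0,0,1],[0,0,1],[0,0,1],[0,0,1],[0,0,1],[0,0,1],[0,0,1],[0,0,1]],"hand":[0,0,0,0,0,0,0,0]}'
python3 - <<'E'
from h import *
go((.583,.019,.15,3.1416),(.583,.019,.08,3.1416))
E
```

```text
time: 20.55
eef_pos: [0.3709, 0.3231, 0.0249]
orientation: [3.141, -0.002, -2.347]
time: 21.35
eef_pos: [0.3707, 0.3243, 0.0264]
orientation: [-3.141, 0.0, -2.345]
contact_force: [0.1, -0.2, 2.9]
grip_width: 0.295
gripper_force: 30.0
time: 21.85
time: 22.65
eef_pos: [0.3701, 0.3238, 0.1602]
orientation: [-3.141, -0.001, 3.134]
contact_force: [-0.5, -0.1, -0.1]
grip_width: 0.288
gripper_force: 30.0
t22.6 pos [0.3701 0.3238 0.1602] rpy [-3.141e+00 -1.000e-03  3.134e+00] F [-0.5 -0.1 -0.1] w 0.288 gf 30.0
turn z -0.08  shift [-4.259 -6.097  0.204]  norm 7.44
turn z -0.00  shift [ 0.  -0.   1.4]  norm 1.40
```

```bash
python3 -m creep '{"delta_pos":[[-0.532,-0.762,0.025],[-0.532,-0.762,0.025],[-0.532,-0.762,0.025],[-0.532,-0.762,0.025],[-0.532,-0.762,0.025],[-0.532,-0.762,0.025],[-0.532,-0.762,0.025],[-0.532,-0.762,0.025]],"delta_rot":[[0,0,-0.08],[0,0,0],[0,0,0],[0,0,0],[0,0,0],[0,0,0],[0,0,0],[0,0,0]],"hand":[0,0,0,0,0,0,0,0]}'|head -1
python3 -m creep '{"delta_pos":[[0,0,0],[0,0,0.5],[0,0,0.5],[0,0,0.4],[0,0,0],[0,0,0]],"delta_rot":[[0,0,0],[0,0,0],[0,0,0],[0,0,0],[0,0,0],[0,0,0]],"hand":[0,0,0,0,0,0]}'
python3 - <<'E'
from h import *
go((.583,.019,.0525,3.1416))
E
```

```text
time: 23.45
time: 24.05
eef_pos: [0.5839, 0.0206, 0.0808]
orientation: [3.141, -0.001, -3.137]
contact_force: [0.5, 0.7, 1.1]
grip_width: 0.293
gripper_force: 30.0
t24.1 pos [0.5839 0.0206 0.0808] rpy [ 3.141e+00 -1.000e-03 -3.137e+00] F [0.5 0.7 1.1] w 0.293 gf 30.0
turn z 0.05  shift [ 0.017 -0.031  0.565]  norm 0.57
```

```bash
python3 -m creep '{"delta_pos":[[0.017,-0.03,0.2],[0,0,0.15],[0,0,0.12],[0,0,0.09],[0,0,0],[0,0,0]],"delta_rot":[[0,0,0.05],[0,0,0],[0,0,0],[0,0,0],[0,0,0],[0,0,0]],"hand":[0,0,0,0,0,0]}'
```

```text
time: 24.65
eef_pos: [0.5835, 0.0187, 0.0533]
orientation: [3.142, -0.0, 3.141]
contact_force: [0.9, -0.1, -0.1]
grip_width: 0.296
gripper_force: 30.0
```

```bash
python3 -m creep '{"delta_pos":[[0,0,0.02],[0,0,0],[0,0,0],[0,0,0],[0,0,-0.2],[0,0,-0.6],[0,0,-0.9],[0,0,-0.4]],"delta_rot":[[0,0,0],[0,0,0],[0,0,0],[0,0,0],[0,0,0],[0,0,0],[0,0,0],[0,0,0]],"hand":[0.3,0.36,0.42,0.45,0.45,0.45,0.45,0.45]}'|head -1
python3 -m creep '{"delta_pos":[[0.7,-0.35,0],[0.7,-0.35,0],[0.6,-0.4,0],[0,0,0]],"delta_rot":[[0,0,0],[0,0,0],[0,0,0],[0,0,0]],"hand":[0.45,0.45,0.45,0.45]}'|head -1
python3 - <<'E'
from h import *
for n in M:cv2.imwrite(f"pics/{n}3.png",snap(n)[...,::-1])
for n in M:
  for m,cx,cy,l,w,c,W in fobs(n,cv2.imread(f"pics/{n}3.png")[...,::-1].copy(),.041,(.55,.62,-.13,.05)):
    q=pca_pose(W);print(n,np.round(q[0],4),"yaw %.3f len %.3f wid %.3f"%q[1:4])
a=cv2.imread("pics/scene3.png")[190:280,230:330];b=cv2.imread("pics/top3.png")[140:230,275:375]
cv2.imwrite("pics/c3.png",cv2.resize(np.hstack([a,b]),None,fx=4,fy=4,interpolation=cv2.INTER_CUBIC))
go((.4827,-.037,.11,3.1416),(.4827,-.037,.0475,3.1416))
E
```

```text
time: 25.45
time: 25.85
top [ 0.5934 -0.038 ] yaw 0.121 len 0.025 wid 0.022
scene [ 0.5835 -0.0373] yaw 0.084 len 0.051 wid 0.024
scene [ 0.5809 -0.0939] yaw -0.026 len 0.056 wid 0.025
t25.9 pos [ 0.4836 -0.0371  0.1581] rpy [-3.139e+00  2.000e-03  3.139e+00] F [ 0.5 -0.1 -0.2] w 0.453 gf 0.0
turn z -0.03  shift [0.018 0.002 0.962]  norm 0.96
turn z -0.00  shift [ 0.   -0.    1.25]  norm 1.25
```

View pics/c3.png

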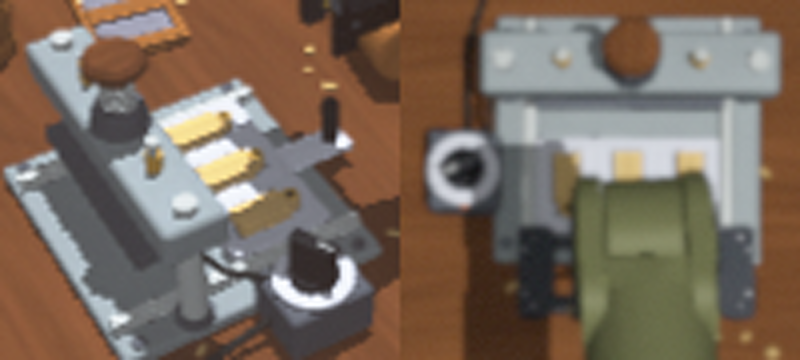

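All three fobs appear to lie in the nests, in the scene half at (200,130), (230,167) and (265,210). The third is in the arm's shadow. Next I'll grip the handle.

```bash
python3 -m creep '{"delta_pos":[[0.02,0,0.5],[0,0,0.46],[0,0,0.5],[0,0,0.4],[0,0,0.3],[0,0,0],[0,0,0]],"delta_rot":[[0,0,0],[0,0,0],[0,0,0],[0,0,0],[0,0,0],[0,0,0],[0,0,0]],"hand":[0.5,0.5,0.5,0.5,0.5,0.5,0.5]}'
python3 -m creep '{"delta_pos":[[0,0,0],[0,0,0],[0,0,0],[0,0,0],[0,0,0],[0,0,0]],"delta_rot":[[0,0,0],[0,0,0],[0,0,0],[0,0,0],[0,0,0],[0,0,0]],"hand":[0,0,0,0,0,0]}'
```

```text
time: 26.65
eef_pos: [0.4833, -0.0354, 0.0497]
orientation: [3.141, 0.001, -3.141]
contact_force: [0.1, -0.2, 1.1]
grip_width: 0.5
gripper_force: 0.0
time: 27.25
eef_pos: [0.4826, -0.0366, 0.0496]
orientation: [-3.141, 0.0, 3.141]
contact_force: [-0.6, -0.2, 3.0]
grip_width: 0.172
gripper_force: 30.0
```

```bash
python3 -m creep '{"delta_pos":[[-0.2,0,0],[-0.3,0,0],[-0.3,0,0],[-0.3,0,0],[-0.3,0,0],[-0.3,0,0],[-0.1,0,0],[0,0,0]],"delta_rot":[[0,0,0],[0,0,0],[0,0,0],[0,0,0],[0,0,0],[0,0,0],[0,0,0],[0,0,0]],"hand":[0,0,0,0,0,0,0,0]}'
python3 -m creep '{"delta_pos":[[-0.06,0,0],[-0.06,0,0],[-0.06,0,0],[0,0,0]],"delta_rot":[[0,0,0],[0,0,0],[0,0,0],[0,0,0]],"hand":[0,0,0,0]}'
```

```text
time: 28.05
eef_pos: [0.5739, -0.0376, 0.0496]
orientation: [-3.14, 0.002, 3.14]
contact_force: [2.6, -4.7, 1.8]
grip_width: 0.172
gripper_force: 30.0
time: 28.45
eef_pos: [0.5792, -0.0376, 0.0495]
orientation: [-3.139, -0.005, 3.14]
contact_force: [-6.5, -3.8, 10.2]
grip_width: 0.172
gripper_force: 30.0
```

```bash
python3 -m creep '{"delta_pos":[[-0.05,0,0],[-0.05,0,0],[0,0,0],[0,0,0]],"delta_rot":[[0,0,0],[0,0,0],[0,0,0],[0,0,0]],"hand":[0,0,0,0]}'
```

```text
time: 28.85
eef_pos: [0.5795, -0.0376, 0.0494]
orientation: [-3.137, -0.015, 3.14]
contact_force: [-19.5, -3.5, 22.4]
grip_width: 0.173
gripper_force: 30.0
```

```bash
python3 -m creep '{"delta_pos":[[0.08,0,0],[0,0,0],[0,0,0],[0,0,0],[0,0,0],[0,0,-0.4],[0,0,-0.9],[0,0,-0.9]],"delta_rot":[[0,0,0],[0,0,0],[0,0,0],[0,0,0],[0,0,0],[0,0,0],[0,0,0],[0,0,0]],"hand":[0,0,0.25,0.5,0.5,0.5,0.5,0.5]}'
python3 -m creep '{"delta_pos":[[0,0,-0.9],[0,0,-0.9],[0,0,-0.6],[0,0,0]],"delta_rot":[[0,0,0],[0,0,0],[0,0,0],[0,0,0]],"hand":[0,0,0,0]}'
python3 - <<'E'
from h import *
for n in M:cv2.imwrite(f"pics/{n}4.png",snap(n)[...,::-1])
a=cv2.imread("pics/scene4.png")[180:280,230:330];b=cv2.imread("pics/top4.png")[130:230,275:375]
cv2.imwrite("pics/c4.png",cv2.resize(np.hstack([a,b]),None,fx=4,fy=4,interpolation=cv2.INTER_CUBIC))
go((.673,-.038,.265,3.1416),(.673,-.038,.228,3.1416))
E
```

```text
time: 29.65
eef_pos: [0.5816, -0.0356, 0.1594]
orientation: [3.14, -0.002, -3.141]
contact_force: [0.7, -0.2, -0.3]
grip_width: 0.493
gripper_force: 0.0
time: 30.05
eef_pos: [0.5848, -0.0352, 0.284]
orientation: [-3.141, 0.008, 3.142]
contact_force: [0.7, 0.2, -0.6]
grip_width: 0.226
gripper_force: 0.0
t30.1 pos [ 0.5826 -0.0359  0.2792] rpy [-3.142e+00  1.000e-03  3.141e+00] F [-0.3 -0.4 -0.7] w 0.133 gf 0.0
turn z -0.00  shift [-1.808 -0.042  0.285]  norm 1.83
turn z -0.00  shift [ 0.   -0.    0.74]  norm 0.74
```

View pics/c4.png

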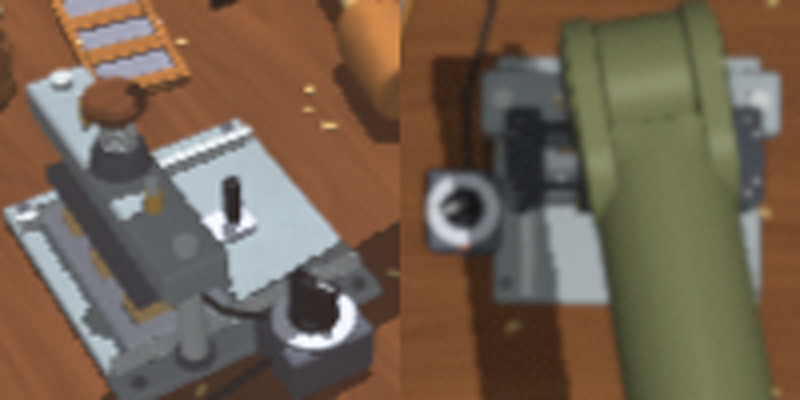

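The bed is home: the handle is at (232,200), and the fob ends show evenly behind the die block at (70,215), (100,260) and (140,305). Next, the plunger.

```bash
python3 -m creep '{"delta_pos":[[-0.6,-0.02,0.1],[-0.6,-0.02,0.1],[-0.608,0,0.085],[0,0,0.37],[0,0,0.37],[0,0,0],[0,0,0]],"delta_rot":[[0,0,0],[0,0,0],[0,0,0],[0,0,0],[0,0,0],[0,0,0],[0,0,0]],"hand":[0,0,0,0,0,0,0]}'
python3 -m creep '{"delta_pos":[[0,0,0.1],[0,0,0.1],[0,0,0.1],[0,0,0.1],[0,0,0]],"delta_rot":[[0,0,0],[0,0,0],[0,0,0],[0,0,0],[0,0,0]],"hand":[0,0,0,0,0]}'
```

```text
time: 30.85
eef_pos: [0.6721, -0.038, 0.2269]
orientation: [3.141, -0.002, -3.142]
contact_force: [-0.7, -0.1, 0.5]
grip_width: 0.003
gripper_force: 0.0
time: 31.35
eef_pos: [0.673, -0.0383, 0.2101]
orientation: [-3.141, 0.002, 3.141]
contact_force: [-2.6, 0.1, 10.7]
grip_width: 0.004
gripper_force: 5.4
```

```bash
python3 -m creep '{"delta_pos":[[0,0,0.05],[0,0,0.05],[0,0,0]],"delta_rot":[[0,0,0],[0,0,0],[0,0,0]],"hand":[0,0,0]}'
python3 -m creep '{"delta_pos":[[0,0,0.05],[0,0,0],[0,0,0]],"delta_rot":[[0,0,0],[0,0,0],[0,0,0]],"hand":[0,0,0]}'
```

```text
time: 31.65
eef_pos: [0.6731, -0.0382, 0.2069]
orientation: [-3.14, 0.003, 3.141]
contact_force: [-5.2, 0.5, 15.4]
grip_width: 0.005
gripper_force: 7.4
time: 31.95
eef_pos: [0.6731, -0.0382, 0.2067]
orientation: [-3.139, 0.004, 3.14]
contact_force: [-8.9, -0.2, 24.0]
grip_width: 0.003
gripper_force: 12.0
```

```bash
python3 -m creep '{"delta_pos":[[0,0,0],[0,0,0],[0,0,0],[0,0,0],[0,0,0],[0,0,0],[0,0,0],[0,0,0]],"delta_rot":[[0,0,0],[0,0,0],[0,0,0],[0,0,0],[0,0,0],[0,0,0],[0,0,0],[0,0,0]],"hand":[0,0,0,0,0,0,0,0]}'
python3 -m creep '{"delta_pos":[[0,0,0],[0,0,0],[0,0,0],[0,0,0],[0,0,0],[0,0,0]],"delta_rot":[[0,0,0],[0,0,0],[0,0,0],[0,0,0],[0,0,0],[0,0,0]],"hand":[0,0,0,0,0,0]}'
python3 -m creep '{"delta_pos":[[0,0,-0.3],[0,0,-0.5],[0,0,-0.6],[0,0,0]],"delta_rot":[[0,0,0],[0,0,0],[0,0,0],[0,0,0]],"hand":[0,0,0,0]}'
python3 - <<'E'
from h import *
cv2.imwrite("pics/scene5.png",snap("scene")[...,::-1])
go((.58,-.037,.275,3.1416),(.5785,-.037,.11,3.1416),(.5785,-.037,.0485,3.1416))
E
```

```text
time: 32.75
eef_pos: [0.6731, -0.0382, 0.2067]
orientation: [-3.139, 0.004, 3.14]
contact_force: [-9.3, -0.7, 24.0]
grip_width: 0.002
gripper_force: 12.0
time: 33.35
eef_pos: [0.6731, -0.0382, 0.2067]
orientation: [-3.139, 0.004, 3.14]
contact_force: [-9.7, -0.5, 24.6]
grip_width: 0.003
gripper_force: 12.0
time: 33.75
eef_pos: [0.6746, -0.0381, 0.2753]
orientation: [-3.141, 0.007, 3.14]
contact_force: [0.3, 0.2, 0.2]
grip_width: 0.006
gripper_force: 0.0
t33.8 pos [ 0.6738 -0.0383  0.273 ] rpy [-3.141  0.004  3.14 ] F [ 0.5  0.6 -0.7] w 0.007 gf 0.0
turn z -0.01  shift [ 1.875  0.026 -0.041]  norm 1.88
turn z -0.00  shift [0.03 0.   3.3 ]  norm 3.30
turn z -0.00  shift [ 0.   -0.    1.23]  norm 1.23
```

```bash
python3 -m creep '{"delta_pos":[[0.63,0.01,0],[0.63,0.01,0],[0.63,0,0],[0,0,0.9],[0,0,0.9],[0,0,0.9],[0,0,0.56],[0,0,0]],"delta_rot":[[0,0,0],[0,0,0],[0,0,0],[0,0,0],[0,0,0],[0,0,0],[0,0,0],[0,0,0]],"hand":[0.5,0.5,0.5,0.5,0.5,0.5,0.5,0.5]}'
python3 -m creep '{"delta_pos":[[0,0,0.5],[0,0,0.45],[0,0,0.3],[0,0,0],[0,0,0],[0,0,0],[0,0,0],[0,0,0]],"delta_rot":[[0,0,0],[0,0,0],[0,0,0],[0,0,0],[0,0,0],[0,0,0],[0,0,0],[0,0,0]],"hand":[0.5,0.5,0.5,0.5,0,0,0,0]}'
python3 -m creep '{"delta_pos":[[0,0,0],[0,0,0]],"delta_rot":[[0,0,0],[0,0,0]],"hand":[0,0]}'
```

```text
time: 34.6
eef_pos: [0.574, -0.0378, 0.1023]
orientation: [3.141, -0.01, 3.141]
contact_force: [-0.5, 0.9, -0.4]
grip_width: 0.492
gripper_force: 0.0
time: 35.4
eef_pos: [0.5789, -0.0374, 0.0458]
orientation: [-3.141, 0.001, 3.141]
contact_force: [0.0, 0.2, -0.4]
grip_width: 0.222
gripper_force: 0.0
time: 35.6
eef_pos: [0.5787, -0.0377, 0.0456]
orientation: [-3.141, 0.001, 3.141]
contact_force: [-1.1, -0.7, 4.3]
grip_width: 0.174
gripper_force: 30.0
```

```bash
python3 -m creep '{"delta_pos":[[0.1,0,0],[0.25,0,0],[0.3,0,0],[0.3,0,0],[0.3,0,0],[0.3,0,0],[0.25,0,0],[0.15,0,0]],"delta_rot":[[0,0,0],[0,0,0],[0,0,0],[0,0,0],[0,0,0],[0,0,0],[0,0,0],[0,0,0]],"hand":[0,0,0,0,0,0,0,0]}'
python3 -m creep '{"delta_pos":[[0,0,0],[0,0,0],[0,0,0],[0,0,0],[0,0,-0.4],[0,0,-0.8],[0,0,-0.8],[0,0,-0.8]],"delta_rot":[[0,0,0],[0,0,0],[0,0,0],[0,0,0],[0,0,0],[0,0,0],[0,0,0],[0,0,0]],"hand":[0,0.3,0.5,0.5,0.5,0.5,0.5,0.5]}'
python3 -m creep '{"delta_pos":[[0,-0.9,0],[0,-0.9,0],[0,-0.9,0],[0,-0.9,0],[0,0,0]],"delta_rot":[[0,0,0],[0,0,0],[0,0,0],[0,0,0],[0,0,0]],"hand":[0.5,0.5,0.5,0.5,0.5]}'
python3 - <<'E'
from h import *
for n in M:cv2.imwrite(f"pics/{n}6.png",snap(n)[...,::-1])
for n in M:
  for m,cx,cy,l,w,c,W in fobs(n,cv2.imread(f"pics/{n}6.png")[...,::-1].copy(),.041,(.5,.65,-.15,.06)):
    q=pca_pose(W);print(n,np.round(q[0],4),"yaw %.3f len %.3f wid %.3f"%q[1:4])
a=cv2.imread("pics/scene6.png")[180:280,230:330];b=cv2.imread("pics/top6.png")[130:230,275:375]
cv2.imwrite("pics/c6.png",cv2.resize(np.hstack([a,b]),None,fx=4,fy=4,interpolation=cv2.INTER_CUBIC));st()
E
```

```text
time: 36.4
eef_pos: [0.4809, -0.0366, 0.0455]
orientation: [3.141, 0.002, 3.141]
contact_force: [3.0, 2.2, 3.4]
grip_width: 0.174
gripper_force: 30.0
time: 37.2
eef_pos: [0.4801, -0.0371, 0.1859]
orientation: [3.141, -0.002, 3.141]
contact_force: [0.7, -0.1, 0.2]
grip_width: 0.497
gripper_force: 0.0
time: 37.7
eef_pos: [0.4786, -0.2251, 0.1839]
orientation: [-3.141, -0.002, 3.13]
contact_force: [0.5, 0.2, -0.8]
grip_width: 0.497
gripper_force: 0.0
top [ 0.5749 -0.0377] yaw -0.004 len 0.052 wid 0.019
top [0.5751 0.0181] yaw -0.010 len 0.052 wid 0.019
scene [0.5777 0.0207] yaw -0.008 len 0.059 wid 0.026
scene [ 0.5791 -0.0377] yaw 0.036 len 0.059 wid 0.028
t37.8 pos [ 0.48   -0.2181  0.1842] rpy [ 3.140e+00 -1.000e-03  3.138e+00] F [-1.1  0.2 -0.9] w 0.502 gf 0.0
```

View pics/c6.png

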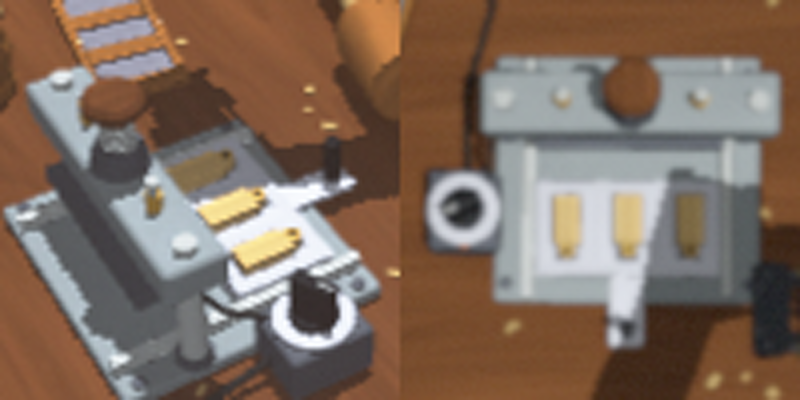

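All three fobs still lie square in the nests, in the top half at (567,225), (628,225) and (690,222), and the plunger is up. I'll check the slot height from two views, then unload nest 3.

Run:
```python
from h import *
np.set_printoptions(precision=4,suppress=True)
print(tri((412.475,195.294),(258.54,187.61)),tri((427.593,197.65),(254.27,179.78)))
go((.5815,-.0955,.12,3.1416),(.5815,-.0955,.0525,3.1416),(.5815,-.0955,.13,2.9816),(.5395,-.404,.13,2.9816),(.5395,-.404,.033,2.9816))
```

```text
(array([ 0.5433, -0.3438,  0.0099]), np.float64(0.0013833692322894186)) (array([ 0.5347, -0.4008,  0.0094]), np.float64(0.0022185278121888688))
t37.8 pos [ 0.48   -0.2181  0.1842] rpy [ 3.14  -0.001  3.138] F [-1.1  0.2 -0.9] w 0.502 gf 0.0
turn z -0.04  shift [-2.031  2.451  1.284]  norm 3.43
turn z -0.00  shift [ 0.   -0.    1.35]  norm 1.35
turn z 1.60  shift [ 0.    0.   -1.55]  norm 1.55
turn z -0.00  shift [-0.154 -6.225 -0.   ]  norm 6.23
turn z -0.00  shift [-0.   -0.    1.94]  norm 1.94
```

```bash
python3 -m creep '{"delta_pos":[[-0.508,0.613,0.32],[-0.508,0.613,0.32],[-0.508,0.613,0.32],[-0.508,0.613,0.32],[0,0,0.5],[0,0,0.4],[0,0,0.1],[0,0,0]],"delta_rot":[[0,0,0],[0,0,0],[0,0,0],[0,0,0],[0,0,0],[0,0,0],[0,0,0],[0,0,0]],"hand":[0.5,0.5,0.5,0.5,0.47,0.47,0.47,0.47]}'
python3 - <<'E'
from h import *
go((.5815,-.0955,.0525,3.1416))
E
```

```text
time: 38.6
eef_pos: [0.5817, -0.0934, 0.0705]
orientation: [3.141, -0.002, -3.141]
contact_force: [-0.0, 0.2, -0.4]
grip_width: 0.472
gripper_force: 0.0
t38.6 pos [ 0.5817 -0.0934  0.0705] rpy [ 3.141e+00 -2.000e-03 -3.141e+00] F [-0.   0.2 -0.4] w 0.472 gf 0.0
turn z 0.01  shift [ 0.003 -0.042  0.36 ]  norm 0.36
```

```bash
python3 -m creep '{"delta_pos":[[0,-0.042,0.2],[0,0,0.16],[0,0,0],[0,0,0],[0,0,0],[0,0,0],[0,0,0],[0,0,0]],"delta_rot":[[0,0,0],[0,0,0],[0,0,0],[0,0,0],[0,0,0],[0,0,0],[0,0,0],[0,0,0]],"hand":[0.47,0.47,0.47,0,0,0,0,0]}'
python3 -m creep '{"delta_pos":[[0,0,-0.2],[0,0,-0.6],[0,0,-0.75],[0,0,0],[0,0,0]],"delta_rot":[[0,0,0],[0,0,0],[0,0,0.8],[0,0,0.8],[0,0,0]],"hand":[0,0,0,0,0]}'
python3 - <<'E'
from h import *
go((.5395,-.404,.13,2.9816),(.5395,-.404,.033,2.9816))
E
```

```text
time: 39.4
eef_pos: [0.5828, -0.0966, 0.0534]
orientation: [3.142, 0.001, 3.141]
contact_force: [0.4, 0.7, 2.9]
grip_width: 0.292
gripper_force: 30.0
time: 39.9
eef_pos: [0.5832, -0.0971, 0.1323]
orientation: [-3.14, 0.003, 2.98]
contact_force: [0.2, 0.4, -0.9]
grip_width: 0.293
gripper_force: 30.0
t39.9 pos [ 0.5832 -0.0971  0.1323] rpy [-3.14e+00  3.00e-03  2.98e+00] F [ 0.2  0.4 -0.9] w 0.293 gf 30.0
turn z -0.01  shift [-0.115 -6.198  0.046]  norm 6.20
turn z -0.00  shift [-0.   -0.    1.94]  norm 1.94
```

```bash
python3 -m creep '{"delta_pos":[[-0.0165,-0.886,0],[-0.0165,-0.886,0],[-0.0165,-0.886,0],[-0.0165,-0.886,0],[-0.0165,-0.886,0],[-0.0165,-0.886,0],[-0.0165,-0.886,0],[0,0,0.2]],"delta_rot":[[0,0,0],[0,0,0],[0,0,0],[0,0,0],[0,0,0],[0,0,0],[0,0,0],[0,0,0]],"hand":[0,0,0,0,0,0,0,0]}'|head -1
python3 -m creep '{"delta_pos":[[0,0,0.5],[0,0,0.5],[0,0,0.1],[0,0,0],[0,0,0]],"delta_rot":[[0,0,0],[0,0,0],[0,0,0],[0,0,0],[0,0,0]],"hand":[0,0,0,0,0]}'
python3 - <<'E'
from h import *
go((.5400,-.404,.0325,2.9816))
cv2.imwrite("pics/s7.png",cv2.resize(snap("scene")[155:230,200:300],None,fx=6,fy=6,interpolation=cv2.INTER_CUBIC)[...,::-1])
E
```

```text
time: 40.7
time: 41.2
eef_pos: [0.5391, -0.4039, 0.0664]
orientation: [-3.141, 0.001, 2.982]
contact_force: [-0.3, -1.1, 0.8]
grip_width: 0.291
gripper_force: 30.0
t41.2 pos [ 0.5391 -0.4039  0.0664] rpy [-3.141e+00  1.000e-03  2.982e+00] F [-0.3 -1.1  0.8] w 0.291 gf 30.0
turn z 0.00  shift [-0.019  0.001  0.679]  norm 0.68
```

View pics/s7.png

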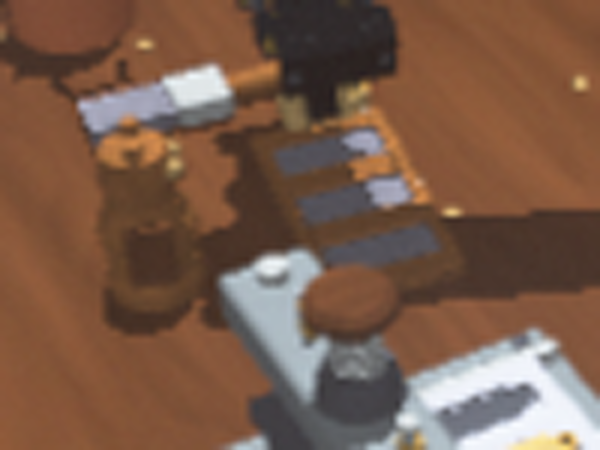

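The held fob shows at (325,95), hovering about 40 mm above slot 3 at (330,150), as expected. I'll lower it and release.

```bash
python3 -m creep '{"delta_pos":[[-0.02,0,0.3],[0,0,0.2],[0,0,0.12],[0,0,0.06],[0,0,0],[0,0,0]],"delta_rot":[[0,0,0],[0,0,0],[0,0,0],[0,0,0],[0,0,0],[0,0,0]],"hand":[0,0,0,0,0,0]}'
```

```text
time: 41.85
eef_pos: [0.5388, -0.4037, 0.033]
orientation: [-3.141, -0.002, 2.981]
contact_force: [-5.3, 2.8, 12.2]
grip_width: 0.291
gripper_force: 30.0
```

```bash
python3 -m creep '{"delta_pos":[[0,0,-0.01],[0,0,0],[0,0,0],[0,0,0],[0,0,-0.2],[0,0,-0.6],[0,0,-0.9],[0,0,-0.7]],"delta_rot":[[0,0,0],[0,0,0],[0,0,0],[0,0,0],[0,0,0],[0,0,0],[0,0,-0.8],[0,0,-0.8]],"hand":[0.3,0.36,0.42,0.45,0.45,0.45,0.45,0.45]}'|head -3
python3 - <<'E'
from h import *
go((.5815,-.0385,.15,3.1416),(.5815,-.0385,.0525,3.1416))
E
```

```text
time: 42.65
eef_pos: [0.5401, -0.404, 0.1549]
orientation: [-3.141, 0.002, -3.139]
t42.6 pos [ 0.5401 -0.404   0.1549] rpy [-3.141e+00  2.000e-03 -3.139e+00] F [ 0.4 -0.8  0.7] w 0.448 gf 0.0
turn z 0.03  shift [-0.829  7.31   0.098]  norm 7.36
turn z -0.00  shift [ 0.   -0.    1.95]  norm 1.95
```

```bash
python3 -m creep '{"delta_pos":[[-0.104,0.914,0.01],[-0.104,0.914,0.01],[-0.104,0.914,0.01],[-0.104,0.914,0.01],[-0.104,0.914,0.01],[-0.104,0.914,0.01],[-0.104,0.914,0.01],[-0.104,0.914,0.01]],"delta_rot":[[0,0,0.03],[0,0,0],[0,0,0],[0,0,0],[0,0,0],[0,0,0],[0,0,0],[0,0,0]],"hand":[0.47,0.47,0.47,0.47,0.47,0.47,0.47,0.47]}'|head -1
python3 -m creep '{"delta_pos":[[0,0,0.4],[0,0,0.6],[0,0,0.4],[0,0,0.2],[0,0,0],[0,0,0]],"delta_rot":[[0,0,0],[0,0,0],[0,0,0],[0,0,0],[0,0,0],[0,0,0]],"hand":[0.47,0.47,0.47,0.47,0.47,0.47]}'
python3 - <<'E'
from h import *
look((.5,.59,-.45,-.25),.02)
look((.5,.63,-.14,.06),.041)
go((.5815,-.0385,.0525,3.1416))
E
```

```text
time: 43.45
time: 44.05
eef_pos: [0.583, -0.0385, 0.069]
orientation: [-3.142, 0.001, 3.138]
contact_force: [0.4, 0.5, 0.4]
grip_width: 0.469
gripper_force: 0.0
scene origin [ 0.5298 -0.4049] yaw -0.118 len 0.063 wid 0.032
t44.2 pos [ 0.5831 -0.0387  0.0691] rpy [-3.141e+00  2.000e-03  3.138e+00] F [ 0.2 -0.  -0. ] w 0.469 gf 0.0
turn z -0.04  shift [0.031 0.004 0.333]  norm 0.33
```

```bash
python3 -m creep '{"delta_pos":[[0.02,0,0.18],[0,0,0.15],[0,0,0],[0,0,0],[0,0,0],[0,0,0],[0,0,0],[0,0,0]],"delta_rot":[[0,0,0],[0,0,0],[0,0,0],[0,0,0],[0,0,0],[0,0,0],[0,0,0],[0,0,0]],"hand":[0.47,0.47,0.47,0,0,0,0,0]}'
python3 -m creep '{"delta_pos":[[0,0,-0.2],[0,0,-0.6],[0,0,-0.75],[0,0,0],[0,0,0]],"delta_rot":[[0,0,0],[0,0,0],[0,0,0.8],[0,0,0.8],[0,0,0]],"hand":[0,0,0,0,0]}'
python3 - <<'E'
from h import *
go((.550,-.346,.13,2.9816),(.550,-.346,.033,2.9816))
E
```

```text
time: 45.05
eef_pos: [0.5815, -0.0386, 0.0517]
orientation: [-3.141, 0.0, 3.138]
contact_force: [0.5, -0.3, 0.0]
grip_width: 0.293
gripper_force: 30.0
time: 45.55
eef_pos: [0.5822, -0.0385, 0.1309]
orientation: [-3.141, 0.003, 2.978]
contact_force: [0.5, -0.1, -0.5]
grip_width: 0.298
gripper_force: 30.0
t45.5 pos [ 0.5822 -0.0385  0.1309] rpy [-3.141e+00  3.000e-03  2.978e+00] F [ 0.5 -0.1 -0.5] w 0.298 gf 30.0
turn z -0.04  shift [-0.344 -6.173  0.019]  norm 6.18
turn z -0.00  shift [-0.   -0.    1.94]  norm 1.94
```

```bash
python3 -m creep '{"delta_pos":[[-0.049,-0.882,0],[-0.049,-0.882,0],[-0.049,-0.882,0],[-0.049,-0.882,0],[-0.049,-0.882,0],[-0.049,-0.882,0],[-0.049,-0.882,0],[0,0,0.2]],"delta_rot":[[0,0,-0.04],[0,0,0],[0,0,0],[0,0,0],[0,0,0],[0,0,0],[0,0,0],[0,0,0]],"hand":[0,0,0,0,0,0,0,0]}'|head -1
python3 -m creep '{"delta_pos":[[0,0,0.5],[0,0,0.5],[0,0,0.1],[0,0,0],[0,0,0]],"delta_rot":[[0,0,0],[0,0,0],[0,0,0],[0,0,0],[0,0,0]],"hand":[0,0,0,0,0]}'
python3 - <<'E'
from h import *
go((.550,-.346,.0315,2.9816))
E
```

```text
time: 46.35
time: 46.85
eef_pos: [0.5496, -0.346, 0.065]
orientation: [-3.141, 0.001, 2.983]
contact_force: [-0.3, -0.6, 0.2]
grip_width: 0.296
gripper_force: 30.0
t46.9 pos [ 0.5496 -0.346   0.065 ] rpy [-3.141e+00  1.000e-03  2.983e+00] F [-0.3 -0.6  0.2] w 0.296 gf 30.0
turn z 0.01  shift [-0.008  0.002  0.669]  norm 0.67
```

```bash
python3 -m creep '{"delta_pos":[[-0.01,0,0.3],[0,0,0.2],[0,0,0.1],[0,0,0.06],[0,0,0],[0,0,0]],"delta_rot":[[0,0,0],[0,0,0],[0,0,0],[0,0,0],[0,0,0],[0,0,0]],"hand":[0,0,0,0,0,0]}'
python3 -m creep '{"delta_pos":[[0,0,0],[0,0,0],[0,0,0],[0,0,0],[0,0,-0.2],[0,0,-0.6],[0,0,-0.9],[0,0,-0.7]],"delta_rot":[[0,0,0],[0,0,0],[0,0,0],[0,0,0],[0,0,0],[0,0,0],[0,0,-0.8],[0,0,-0.8]],"hand":[0.3,0.36,0.42,0.45,0.45,0.45,0.45,0.45]}'|head -3
python3 - <<'E'
from h import *
go((.5815,.019,.15,3.1416),(.5815,.019,.0525,3.1416))
E
```

```text
time: 47.45
eef_pos: [0.5491, -0.346, 0.0317]
orientation: [-3.141, -0.001, 2.982]
contact_force: [-2.2, 2.1, 5.6]
grip_width: 0.294
gripper_force: 30.0
time: 48.25
eef_pos: [0.55, -0.346, 0.1539]
orientation: [-3.141, 0.002, -3.138]
t48.2 pos [ 0.55   -0.346   0.1539] rpy [-3.141e+00  2.000e-03 -3.138e+00] F [ 1.3 -1.  -0.2] w 0.448 gf 0.0
turn z 0.04  shift [-0.629  7.301  0.079]  norm 7.33
turn z -0.00  shift [ 0.   -0.    1.95]  norm 1.95
```

```bash
python3 -m creep '{"delta_pos":[[-0.079,0.913,0.01],[-0.079,0.913,0.01],[-0.079,0.913,0.01],[-0.079,0.913,0.01],[-0.079,0.913,0.01],[-0.079,0.913,0.01],[-0.079,0.913,0.01],[-0.079,0.913,0.01]],"delta_rot":[[0,0,0.04],[0,0,0],[0,0,0],[0,0,0],[0,0,0],[0,0,0],[0,0,0],[0,0,0]],"hand":[0.47,0.47,0.47,0.47,0.47,0.47,0.47,0.47]}'|head -1
python3 -m creep '{"delta_pos":[[0,0,0.4],[0,0,0.6],[0,0,0.4],[0,0,0.2],[0,0,0],[0,0,0]],"delta_rot":[[0,0,0],[0,0,0],[0,0,0],[0,0,0],[0,0,0],[0,0,0]],"hand":[0.47,0.47,0.47,0.47,0.47,0.47]}'
python3 - <<'E'
from h import *
look((.5,.59,-.45,-.25),.02)
go((.5815,.019,.0525,3.1416))
E
```

```text
time: 49.05
time: 49.65
eef_pos: [0.5829, 0.0191, 0.0681]
orientation: [3.142, 0.001, 3.138]
contact_force: [0.4, 0.1, 0.7]
grip_width: 0.467
gripper_force: 0.0
scene origin [ 0.5434 -0.3463] yaw -0.178 len 0.061 wid 0.032
scene origin [ 0.5305 -0.4044] yaw -0.147 len 0.061 wid 0.031
t49.8 pos [0.5833 0.019  0.0684] rpy [-3.141e+00  2.000e-03  3.138e+00] F [0.2 0.8 0.1] w 0.473 gf 0.0
turn z -0.04  shift [ 0.035 -0.     0.318]  norm 0.32
```

```bash
python3 -m creep '{"delta_pos":[[0.03,0,0.17],[0,0,0.15],[0,0,0],[0,0,0],[0,0,0],[0,0,0],[0,0,0],[0,0,0]],"delta_rot":[[0,0,0],[0,0,0],[0,0,0],[0,0,0],[0,0,0],[0,0,0],[0,0,0],[0,0,0]],"hand":[0.47,0.47,0.47,0,0,0,0,0]}'
python3 -m creep '{"delta_pos":[[0,0,-0.2],[0,0,-0.6],[0,0,-0.75],[0,0,0],[0,0,0]],"delta_rot":[[0,0,0],[0,0,0],[0,0,0.8],[0,0,0.8],[0,0,0]],"hand":[0,0,0,0,0]}'
python3 - <<'E'
from h import *
go((.5585,-.288,.13,2.9816),(.5585,-.288,.033,2.9816))
E
```

```text
time: 50.55
eef_pos: [0.5809, 0.0191, 0.0511]
orientation: [-3.142, 0.0, 3.138]
contact_force: [-0.3, -0.5, 0.4]
grip_width: 0.299
gripper_force: 30.0
time: 51.05
eef_pos: [0.5815, 0.019, 0.1304]
orientation: [-3.141, 0.003, 2.978]
contact_force: [0.1, -0.4, -0.7]
grip_width: 0.294
gripper_force: 30.0
t51.0 pos [0.5815 0.019  0.1304] rpy [-3.141e+00  3.000e-03  2.978e+00] F [ 0.1 -0.4 -0.7] w 0.294 gf 30.0
turn z -0.04  shift [-0.523 -6.136  0.008]  norm 6.16
turn z -0.00  shift [-0.   -0.    1.94]  norm 1.94
```

```bash
python3 -m creep '{"delta_pos":[[-0.075,-0.877,0],[-0.075,-0.877,0],[-0.075,-0.877,0],[-0.075,-0.877,0],[-0.075,-0.877,0],[-0.075,-0.877,0],[-0.075,-0.877,0],[0,0,0.2]],"delta_rot":[[0,0,-0.04],[0,0,0],[0,0,0],[0,0,0],[0,0,0],[0,0,0],[0,0,0],[0,0,0]],"hand":[0,0,0,0,0,0,0,0]}'|head -1
python3 -m creep '{"delta_pos":[[0,0,0.5],[0,0,0.5],[0,0,0.1],[0,0,0],[0,0,0]],"delta_rot":[[0,0,0],[0,0,0],[0,0,0],[0,0,0],[0,0,0]],"hand":[0,0,0,0,0]}'
python3 - <<'E'
from h import *
go((.5585,-.288,.0315,2.9816))
E
```

```text
time: 51.85
time: 52.35
eef_pos: [0.5583, -0.2881, 0.0644]
orientation: [-3.141, 0.001, 2.983]
contact_force: [0.3, 0.0, 0.3]
grip_width: 0.299
gripper_force: 30.0
t52.4 pos [ 0.5583 -0.2881  0.0644] rpy [-3.141e+00  1.000e-03  2.983e+00] F [0.3 0.  0.3] w 0.299 gf 30.0
turn z 0.01  shift [-0.005  0.002  0.658]  norm 0.66
```

```bash
python3 -m creep '{"delta_pos":[[0,0,0.3],[0,0,0.2],[0,0,0.1],[0,0,0.06],[0,0,0],[0,0,0]],"delta_rot":[[0,0,0],[0,0,0],[0,0,0],[0,0,0],[0,0,0],[0,0,0]],"hand":[0,0,0,0,0,0]}'
python3 -m creep '{"delta_pos":[[0,0,0],[0,0,0],[0,0,0],[0,0,0],[0,0,-0.2],[0,0,-0.6],[0,0,-0.9],[0,0,-0.9]],"delta_rot":[[0,0,0],[0,0,0],[0,0,0],[0,0,0],[0,0,0],[0,0,0],[0,0,0],[0,0,0]],"hand":[0.3,0.36,0.42,0.45,0.45,0.45,0.45,0.45]}'|head -3
python3 -m creep '{"delta_pos":[[0.5,0.7,-0.2],[0.5,0.7,-0.2],[0.5,0.7,-0.2],[0.4,0.8,0],[0,0.8,0],[0,0,0]],"delta_rot":[[0,0,0],[0,0,0],[0,0,0],[0,0,0],[0,0,0],[0,0,0]],"hand":[0,0,0,0,0,0]}'|head -3
python3 - <<'E'
from h import *
for n in M:cv2.imwrite(f"pics/{n}8.png",snap(n)[...,::-1])
s=cv2.imread("pics/scene8.png");t=cv2.imread("pics/top8.png")
for n,p in(("scene",s),("top",t)):
  for m,cx,cy,l,w,c,W in fobs(n,p[...,::-1].copy(),.02,(.5,.59,-.45,-.25)):
    q=pca_pose(W);print(n,np.round(q[0],4),"yaw %.3f len %.3f wid %.3f"%q[1:4])
f=lambda a:cv2.resize(a,(400,300),interpolation=cv2.INTER_CUBIC)
cv2.imwrite("pics/c8.png",np.vstack([np.hstack([f(s[165:210,225:285]),f(t[170:215,385:445])]),np.hstack([f(s[232:277,280:340]),f(t[160:205,260:320])])]))
E
```

```text
time: 52.95
eef_pos: [0.5573, -0.2881, 0.0312]
orientation: [-3.141, -0.001, 2.982]
contact_force: [-3.4, 2.2, 5.4]
grip_width: 0.294
gripper_force: 30.0
time: 53.75
eef_pos: [0.5573, -0.2878, 0.1621]
orientation: [3.141, -0.001, 2.982]
time: 54.35
eef_pos: [0.4939, -0.0838, 0.1919]
orientation: [-3.141, 0.002, 2.991]
scene [ 0.5521 -0.2893] yaw -0.168 len 0.059 wid 0.030
scene [ 0.5445 -0.3467] yaw -0.201 len 0.061 wid 0.033
scene [ 0.5307 -0.4047] yaw -0.140 len 0.063 wid 0.032
top [ 0.542  -0.3429] yaw -1.730 len 0.182 wid 0.090
```

View pics/c8.png

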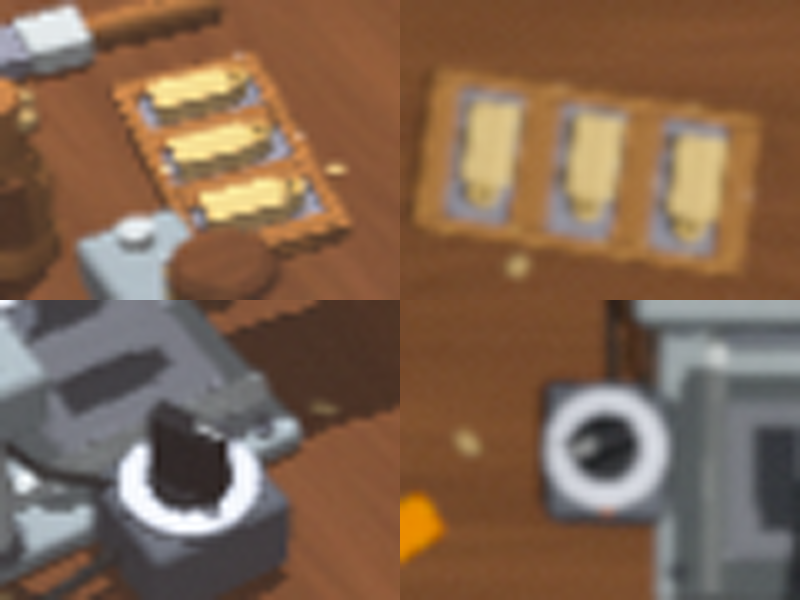

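All three fobs lie flat in the board's compartments. In the top view the dial's white ring is centred at about (290.9,182.0), and its pointer end faces left (+y). The red off mark is at the front, so the dial needs about 1.3 rad anticlockwise.

Run:
```python
from h import *
np.set_printoptions(precision=4,suppress=True)
for z in(.045,.05): print(plane("top",(290.9,182.05),z),plane("scene",(308.5,259),z))
print(tri((290.9,182.05),(308.5,259)))
s=cv2.imread("pics/scene8.png");g=cv2.cvtColor(s,cv2.COLOR_BGR2GRAY)
# scene: top edges of bar picked from the zoom: cell (x,y)->px ; intersect z=.077
for c in((155,408),(180,402),(222,432),(230,440),(205,447)):
    print(c,plane("scene",(280+c[0]/6.667,232+(c[1]-300)/6.667),.077))
f=cv2.resize(s[240:268,294:328],None,fx=12,fy=12,interpolation=cv2.INTER_CUBIC)
t=cv2.imread("pics/top8.png");u=cv2.resize(t[168:196,276:310],None,fx=12,fy=12,interpolation=cv2.INTER_CUBIC)
cv2.imwrite("pics/c9.png",np.clip(np.vstack([f[:,:400],u[:,:400]])[:600].astype(float)*1.8,0,255).astype(np.uint8))
```

```text
[0.5895 0.1128 0.045 ] [0.5881 0.1121 0.045 ]
[0.5888 0.1124 0.05  ] [0.5904 0.116  0.05  ]
(array([0.589 , 0.1129, 0.0463]), np.float64(0.000725947014792677))
(155, 408) [0.5934 0.09   0.077 ]
(180, 402) [0.5815 0.0928 0.077 ]
(222, 432) [0.5749 0.1194 0.077 ]
(230, 440) [0.5744 0.1256 0.077 ]
(205, 447) [0.5865 0.1232 0.077 ]
```

View pics/c9.png

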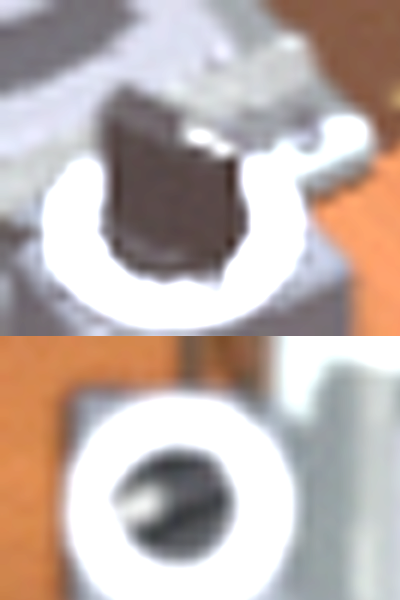

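The zoom shows the bar's white pointer end to the left (+y) and slightly front, which puts the dial at about 1.35 rad. I'll push the bar's right-hand end away from the robot with shut fingers, then press it against the off stop.

Run:
```python
from h import *
go((.564,.0875,.14,3.1416),(.564,.0875,.075,3.1416))
```

```text
t54.5 pos [ 0.4936 -0.0897  0.1913] rpy [-3.140e+00  1.000e-03  2.985e+00] F [-0.3 -0.  -0.3] w 0.013 gf 0.0
turn z -1.57  shift [-1.408  3.543  1.025]  norm 3.95
turn z -0.00  shift [ 0.  -0.   1.3]  norm 1.30
```

```bash
python3 -m creep '{"delta_pos":[[0,0,0],[0,0,0],[-0.282,0.709,0.2],[-0.282,0.709,0.2],[-0.282,0.709,0.2],[-0.282,0.709,0.2],[-0.28,0.707,0.22],[0,0,0]],"delta_rot":[[0,0,-0.8],[0,0,-0.77],[0,0,0],[0,0,0],[0,0,0],[0,0,0],[0,0,0],[0,0,0]],"hand":[0,0,0,0,0,0,0,0]}'|head -3
python3 -m creep '{"delta_pos":[[0,0,0.5],[0,0,0.5],[0,0,0.3],[0,0,0],[-0.1,0,0],[-0.1,0,0],[0,0,0]],"delta_rot":[[0,0,0],[0,0,0],[0,0,0],[0,0,0],[0,0,0],[0,0,0],[0,0,0]],"hand":[0,0,0,0,0,0,0]}'
```

```text
time: 55.25
eef_pos: [0.5641, 0.0918, 0.1381]
orientation: [3.137, -0.002, -3.138]
time: 55.95
eef_pos: [0.5757, 0.0857, 0.0756]
orientation: [-3.141, 0.002, 3.138]
contact_force: [0.2, -1.8, 0.5]
grip_width: 0.003
gripper_force: 0.8
```

```bash
python3 -m creep '{"delta_pos":[[-0.07,0.02,0],[-0.07,0.02,0],[-0.07,0,0],[-0.07,0,0],[0,0,0]],"delta_rot":[[0,0,0],[0,0,0],[0,0,0],[0,0,0],[0,0,0]],"hand":[0,0,0,0,0]}'
python3 - <<'E'
from h import *
for n in M:cv2.imwrite(f"pics/{n}9.png",snap(n)[...,::-1])
s=cv2.imread("pics/scene9.png");t=cv2.imread("pics/top9.png")
cv2.imwrite("pics/c10.png",np.hstack([cv2.resize(a,None,fx=8,fy=8,interpolation=cv2.INTER_CUBIC) for a in(s[230:280,285:335],t[158:208,266:316])]))
E
```

```text
time: 56.45
eef_pos: [0.5893, 0.085, 0.0751]
orientation: [-3.137, 0.001, 3.136]
contact_force: [-0.5, -7.1, 3.2]
grip_width: 0.005
gripper_force: 3.4
```

View pics/c10.png

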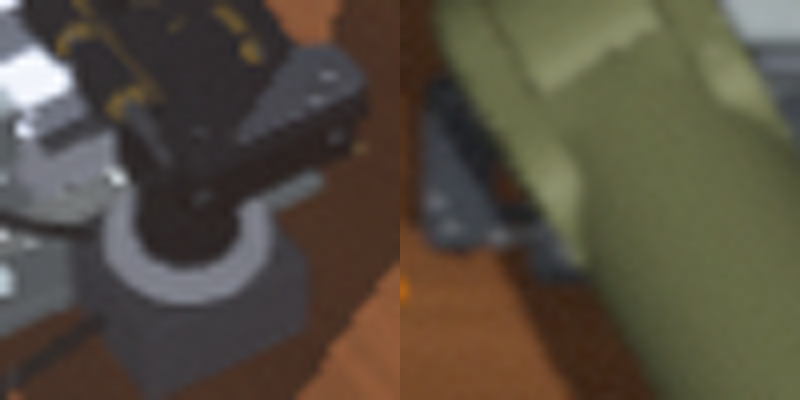

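```bash
python3 -m creep '{"delta_pos":[[-0.04,0.03,0],[-0.04,0.03,0],[0,0.04,0],[0,0,0]],"delta_rot":[[0,0,0],[0,0,0],[0,0,0],[0,0,0]],"hand":[0,0,0,0]}'
python3 -m creep '{"delta_pos":[[0,0.05,0],[0,0.05,0],[0,0,0]],"delta_rot":[[0,0,0],[0,0,0],[0,0,0]],"hand":[0,0,0]}'
```

```text
time: 56.95
eef_pos: [0.5935, 0.0855, 0.0751]
orientation: [-3.13, 0.0, 3.134]
contact_force: [-1.5, -13.9, 6.5]
grip_width: 0.002
gripper_force: 6.9
time: 57.25
eef_pos: [0.594, 0.0861, 0.0751]
orientation: [-3.124, -0.0, 3.132]
contact_force: [-0.8, -20.9, 8.5]
grip_width: 0.003
gripper_force: 10.4
```

```bash
python3 -m creep '{"delta_pos":[[0,-0.15,0],[0,-0.15,0],[0,-0.1,-0.5],[0,-0.3,-0.8],[0.6,-0.6,-0.3],[0.7,-0.7,0],[0.7,-0.7,0],[0,0,0]],"delta_rot":[[0,0,0],[0,0,0],[0,0,0],[0,0,0],[0,0,0],[0,0,0],[0,0,0],[0,0,0]],"hand":[0,0,0,0,0,0,0,0]}'
python3 -m creep '{"delta_pos":[[0.3,-0.8,0],[0,-0.8,0],[0,-0.8,0],[0,-0.8,0],[0,0,0]],"delta_rot":[[0,0,0],[0,0,0],[0,0,0],[0,0,0],[0,0,0]],"hand":[0,0,0,0,0]}'|head -3
python3 - <<'E'
from h import *
np.set_printoptions(linewidth=200)
for n,(x0,y0,x1,y1) in(("top",(281,172,302,194)),("scene",(296,240,322,266))):
    im=snap(n);cv2.imwrite(f"pics/{n}10.png",im[...,::-1]);print(cv2.cvtColor(im,cv2.COLOR_RGB2GRAY)[y0:y1,x0:x1])
# predicted scene/top pixel of pointer end & bar ends at z=.077 for theta=0 and .3
for th in(0,.3,.6):
    for s in(1,-1):
        X=np.array([.589-s*.02*np.cos(th),.1125+s*.02*np.sin(th),.077]);print(th,s,proj("top",X),proj("scene",X))
E
```

```text
time: 58.05
eef_pos: [0.4877, -0.0439, 0.1536]
orientation: [-3.135, -0.004, 3.127]
contact_force: [0.3, -0.4, 0.1]
grip_width: 0.007
gripper_force: 0.0
time: 58.55
eef_pos: [0.4764, -0.202, 0.1545]
orientation: [-3.141, 0.001, 3.131]
[[ 72  68  74  70  70  77  87  94  97  98  91  88  89  82  69  60  65  95 131 158 165]
 [ 61  72  88  90  92 108 129 145 152 156 158 155 148 131 106  83  73  95 125 153 162]
 [ 57  71  93 107 130 157 176 185 186 191 198 202 197 181 156 118  91  95 112 139 160]
 [ 59  73 104 137 170 194 197 180 155 158 180 196 204 206 195 166 130 110 105 130 159]
 [ 58  84 132 175 201 206 191 148 102  90 115 144 181 206 211 200 172 134 111 130 157]
 [ 62 101 160 196 206 198 172 112  60  46  55  86 140 184 207 212 200 167 123 130 158]
 [ 79 133 182 203 196 165 118  67  41  45  45  54  85 138 185 211 212 190 146 134 156]
 [ 97 159 200 205 181 124  61  37  44  49  48  38  50  97 162 204 214 203 169 143 158]
 [106 168 204 200 163  95  41  42  58  65  53  40  43  74 133 187 213 210 186 152 159]
 [113 171 203 194 145  77  42  60  86  84  58  42  44  61 113 177 211 215 194 156 
[... 3503 characters left out ...]
16 109]
 [ 76  96 106 166 233 213 170 171 172 164 147 108 125 148 149 232 248 247 247 245 220 140 107 110 100  92]
 [ 64  82  80  90 160 230 244 247 248 248 248 217 234 248 247 247 248 246 243 222 143 101  99  90  76  68]
 [ 64  67  84 105 104 135 200 236 243 246 248 248 247 248 247 245 242 224 192 135  92  89  75  67  67  66]]
0 1 [290.29307085 186.45715399] [313.74971296 249.65813534]
0 -1 [290.3413465  175.53448404] [302.63330197 254.74909152]
0.3 1 [288.66636966 186.21691651] [314.51737072 250.96167167]
0.3 -1 [291.96470848 175.77324637] [301.89936301 253.41908819]
0.6 1 [287.18770288 185.50941775] [314.72865259 252.38411847]
0.6 -1 [293.44147196 176.47765034] [301.73592594 251.98866531]
```

Run:
```python
from h import *
go((.589,.1125,.155,2.84),(.589,.1125,.0745,2.84))
```

```text
t58.6 pos [ 0.4771 -0.1958  0.1545] rpy [3.140e+00 1.000e-03 3.138e+00] F [-0.2  0.5  0.1] w 0.004 gf 0.0
turn z 2.98  shift [-0.306  6.552 -0.01 ]  norm 6.56
turn z -0.00  shift [ 0.   -0.    1.61]  norm 1.61
```

```bash
python3 -m creep '{"delta_pos":[[0,0,0],[0,0,0],[0,0,0],[-0.044,0.936,0],[-0.044,0.936,0],[-0.044,0.936,0],[-0.044,0.936,0],[-0.044,0.936,0]],"delta_rot":[[0,0,1],[0,0,1],[0,0,0.98],[0,0,0],[0,0,0],[0,0,0],[0,0,0],[0,0,0]],"hand":[0.5,0.5,0.5,0.5,0.5,0.5,0.5,0.5]}'|head -1
python3 -m creep '{"delta_pos":[[-0.043,0.936,0],[-0.043,0.936,0],[0,0,0.3],[0,0,0.5],[0,0,0.4],[0,0,0.2],[0,0,0],[0,0,0]],"delta_rot":[[0,0,0],[0,0,0],[0,0,0],[0,0,0],[0,0,0],[0,0,0],[0,0,0],[0,0,0]],"hand":[0.5,0.5,0.5,0.5,0.5,0.5,0.5,0.5]}'
python3 - <<'E'
from h import *
go((.589,.1125,.0745,2.84))
E
```

```text
time: 59.45
time: 60.25
eef_pos: [0.5882, 0.113, 0.0853]
orientation: [3.141, 0.001, 2.842]
contact_force: [0.7, -0.3, 0.2]
grip_width: 0.5
gripper_force: 0.0
t60.2 pos [0.5882 0.113  0.0853] rpy [3.141e+00 1.000e-03 2.842e+00] F [ 0.7 -0.3  0.2] w 0.500 gf 0.0
turn z 0.02  shift [-0.018 -0.004  0.216]  norm 0.22
```

```bash
python3 -m creep '{"delta_pos":[[-0.018,0,0.1],[0,0,0.1],[0,0,0],[0,0,0],[0,0,0],[0,0,0],[0,0,0],[0,0,0]],"delta_rot":[[0,0,0],[0,0,0],[0,0,0],[0,0,0],[0,0,0],[0,0,0],[0,0,0],[0,0,0]],"hand":[0.5,0.5,0.5,0,0,0,0,0]}'
python3 - <<'E'
from h import *
print(st()["moment"])
E
```

```text
time: 61.05
eef_pos: [0.5905, 0.1141, 0.0755]
orientation: [3.137, 0.003, 2.842]
contact_force: [3.5, 4.5, -0.1]
grip_width: 0.456
gripper_force: 30.0
t61.0 pos [0.5905 0.1141 0.0755] rpy [3.137e+00 3.000e-03 2.842e+00] F [ 3.5  4.5 -0.1] w 0.456 gf 30.0
[ 1.16431946 -1.04165519 -0.01368005]
```

```bash
python3 -m creep '{"delta_pos":[[0,0,0],[0,0,0],[0,0,-0.12],[0,0,-0.12],[0,0,0],[0,0,0]],"delta_rot":[[0,0,0],[0,0,0],[0,0,0],[0,0,0],[0,0,0],[0,0,0]],"hand":[0.56,0.56,0.56,0.56,0.56,0.56]}'
python3 -m creep '{"delta_pos":[[0,0,0],[0,0,0],[0,0,0],[0,0,0],[0,0,0],[0,0,0],[0,0,0],[0,0,0]],"delta_rot":[[0,0,0],[0,0,0],[0,0,0],[0,0,0],[0,0,0],[0,0,0],[0,0,0],[0,0,0]],"hand":[0,0,0,0,0,0,0,0]}'
python3 - <<'E'
from h import *
print(st()["moment"])
E
```

```text
time: 61.65
eef_pos: [0.5889, 0.1112, 0.0866]
orientation: [-3.141, 0.0, 2.84]
contact_force: [0.8, -0.5, -0.6]
grip_width: 0.56
gripper_force: 0.0
time: 62.45
eef_pos: [0.5899, 0.1143, 0.0866]
orientation: [3.137, 0.002, 2.842]
contact_force: [3.3, 4.8, -4.3]
grip_width: 0.156
gripper_force: 30.0
t62.5 pos [0.5899 0.1143 0.0866] rpy [3.137e+00 2.000e-03 2.842e+00] F [ 3.3  4.8 -4.3] w 0.156 gf 30.0
[ 1.05699593 -0.9114021   0.00426522]
```

```bash
python3 -m creep '{"delta_pos":[[0,0.05,0],[0,0,0],[0,0,0],[0,0,0]],"delta_rot":[[0,0,0],[0,0,-0.5],[0,0,-0.5],[0,0,0]],"hand":[0,0,0,0]}'
python3 - <<'E'
from h import *
print(ctrl.get_obs()["moment"])
E
python3 -m creep '{"delta_pos":[[0,0,0],[0,0,0],[0,0,0],[0,0,0]],"delta_rot":[[0,0,-0.5],[0,0,-0.5],[0,0,-0.5],[0,0,0]],"hand":[0,0,0,0]}'
python3 - <<'E'
from h import *
print(ctrl.get_obs()["moment"])
E
```

```text
time: 62.85
eef_pos: [0.5899, 0.1144, 0.0866]
orientation: [3.141, 0.0, 2.941]
contact_force: [1.3, 0.6, 0.7]
grip_width: 0.154
gripper_force: 29.9
[ 0.25856826 -0.40037642  0.0594753 ]
time: 63.25
eef_pos: [0.5899, 0.1142, 0.0866]
orientation: [3.141, 0.0, 3.09]
contact_force: [1.6, 0.9, -0.3]
grip_width: 0.155
gripper_force: 29.9
[ 0.24703593 -0.473408    0.04333928]
```

```bash
for k in 1 ; do python3 -m creep '{"delta_pos":[[0,0,0],[0,0,0],[0,0,0]],"delta_rot":[[0,0,-0.4],[0,0,-0.4],[0,0,0]],"hand":[0,0,0]}'; done
python3 - <<'E'
from h import *
print(ctrl.get_obs()["moment"])
E
python3 -m creep '{"delta_pos":[[0,0,0],[0,0,0],[0,0,0]],"delta_rot":[[0,0,-0.4],[0,0,-0.4],[0,0,0]],"hand":[0,0,0]}'
python3 - <<'E'
from h import *
print(ctrl.get_obs()["moment"])
E
```

```text
time: 63.55
eef_pos: [0.5898, 0.1142, 0.0866]
orientation: [3.141, -0.0, -3.116]
contact_force: [0.4, 1.7, 0.8]
grip_width: 0.16
gripper_force: 30.6
[ 0.32466914 -0.37079967 -0.6804003 ]
time: 63.85
eef_pos: [0.5899, 0.1142, 0.0866]
orientation: [3.141, 0.0, -3.036]
contact_force: [1.5, 1.3, -0.3]
grip_width: 0.173
gripper_force: 32.9
[ 0.45838645 -0.43234416 -0.9369581 ]
```

```bash
python3 -m creep '{"delta_pos":[[0,0,0],[0,0,0],[0,0,0]],"delta_rot":[[0,0,0.4],[0,0,0.4],[0,0,0]],"hand":[0,0,0]}'
python3 - <<'E'
from h import *
print(ctrl.get_obs()["moment"])
E
python3 -m creep '{"delta_pos":[[0,0,0],[0,0,0],[0,0,0],[0,0,0],[0,0,-0.4],[0,0,-0.8],[0,0,-0.8],[0,0,0]],"delta_rot":[[0,0,0],[0,0,0],[0,0,0],[0,0,0],[0,0,0],[0,0,0],[0,0,0],[0,0,0]],"hand":[0.3,0.5,0.5,0.5,0.5,0.5,0.5,0.5]}'
python3 -m creep '{"delta_pos":[[0.5,-0.7,0],[0.5,-0.7,0],[0.5,-0.7,0],[0.4,-0.7,0],[0,0,0],[0,0,0]],"delta_rot":[[0,0,0],[0,0,0],[0,0,0],[0,0,0],[0,0,0],[0,0,0]],"hand":[0.5,0.5,0.5,0.5,0.5,0.5]}'|head -2
python3 - <<'E'
from h import *
im={n:snap(n) for n in M}
for n,p in im.items():
  cv2.imwrite(f"pics/{n}11.png",p[...,::-1])
  for m,cx,cy,l,w,c,W in fobs(n,p,.02,(.5,.6,-.45,-.25)):
    q=pca_pose(W);print(n,np.round(q[0],4),"yaw %.3f len %.3f wid %.3f"%q[1:4])
print(cv2.cvtColor(im["top"],cv2.COLOR_RGB2GRAY)[172:190,284:298])
# scene changes outside the job: gouges, knife, mallet, owl, brush
a=cv2.imread("pics/scene0.png");d=np.abs(a.astype(int)-im["scene"][...,::-1]).max(2)
for nm,(x0,y0,x1,y1) in dict(gouge1=(295,308,340,360),knife=(430,288,470,322),gouge2=(345,220,385,267),mallet=(305,166,342,212),owl=(212,172,236,208),brush=(212,162,262,182)).items(): print(nm,(d[y0:y1,x0:x1]>50).mean().round(3))
E
```

```text
time: 64.15
eef_pos: [0.5899, 0.1142, 0.0866]
orientation: [-3.141, 0.001, -3.114]
contact_force: [1.6, 1.9, -0.4]
grip_width: 0.158
gripper_force: 29.5
[ 0.3093827  -0.61650351 -0.23762852]
time: 64.95
eef_pos: [0.5924, 0.1158, 0.1921]
orientation: [3.14, 0.009, -3.112]
contact_force: [-0.1, 0.1, 0.5]
grip_width: 0.498
gripper_force: 0.0
time: 65.55
eef_pos: [0.4983, -0.0302, 0.1862]
top [ 0.5419 -0.3428] yaw -1.743 len 0.183 wid 0.092
scene [ 0.5521 -0.2893] yaw -0.168 len 0.059 wid 0.030
scene [ 0.5445 -0.3467] yaw -0.201 len 0.061 wid 0.033
scene [ 0.5307 -0.4043] yaw -0.156 len 0.062 wid 0.031
[[ 71  71  68  64  55  53  53  47  48  47  47  42  37  39]
 [ 91  93 103 106  94  85  85  85  84  78  70  57  42  41]
 [106 127 151 152 129 109 107 112 116 113 101  83  63  45]
 [137 169 184 168 127  93  89 102 114 122 120 111  93  69]
 [176 197 188 148  98  60  51  69  91 111 119 123 116  96]
 [197 203 180 126  69  40  30  37  56  81 103 117 123 111]
 [204 196 157  91  43  35  28  26  30  47  71 102 121 122]
 [205 182 121  53  31  37  27  23  19  24  48  84 115 124]
 [202 166  98  38  32  40  34  24  18  23  32  66 102 122]
 [197 157  88  35  38  57  60  40  21  26  30  55  95 121]
 [194 148  79  35  44  75  78  46  25  26  33  55  95 121]
 [197 159  93  37  51  80  88  54  18  24  29  61 100 121]
 [207 182 123  59  59 100 110  68  22  27  44  78 108 123]
 [207 195 159 106  84 114 125  80  34  43  71  98 120 122]
 [203 206 192 161 121  92  85  58  53  76  99 117 121 118]
 [194 210 210 198 166 114  85  80  89 103 119 123 120 108]
 [168 197 209 209 190 146 120 118 118 121 124 121 110  89]
 [128 160 187 198 191 162 133 125 124 119 115 105  87  70]]
gouge1 0.0
knife 0.0
gouge2 0.362
mallet 0.309
owl 0.0
brush 0.08
```

```bash
python3 -c "
from plant import ctrl
print(ctrl.sign_off())"
```

```text
the job is handed in; nothing more can be done
None
```

The job is handed in: all three fobs were pressed and lie flat in the display board, the dial is turned to its off stop, and the plunger looked up when last viewed. The sign-off returned no verdict, and I judged the branding itself from the plunger reaching its stop (24 N, held over a second), not from seeing a mark.

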